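# Empty a pail of lashing buckles into the tray with bail and tilting grip

## Task

Lift the steel pail by the wooden grip of its bail, carry it upright to the green tray on its left and stand it on the bench close in front of the middle of the tray's near long side, with its tilting grip on the side away from the tray. Then let go of the bail, take the pail by the tilting grip at its foot and tip it over the tray's near edge, lip low over the tray, until all four buckles have slid into the tray. Finally stand the empty pail upright on the bench again, clear of the tray; do not disturb the tape roll, the label roll or the seal tin.

Things in the scene. Friction and masses are not known exactly. Their poses are not given: they have to be found in the camera images.
- pail: Smooth galvanised pail, open, 105 mm high, tapered: 104 mm across the foot, 124 mm across the rim, wall 3 mm, inner floor 5 mm up; 0.45 to 0.6 kg, friction about 0.4. Origin: centre of its underside. z axis: up out of the mouth; x axis: to the pouring side; the tilting grip is on the -x side, the two bail ears on the +y and -y sides, 90 mm up.
- pail_lip (a point): Point of the pail's rim on its pouring (+x) side, 62 mm from the pail's axis and 105 mm up. The buckles slide out over it when the pail is tipped by 110 to 130 degrees. To stand the pail up again its front wall can be levered on the tray's edge, then its foot on the bench, with the fingers loose round the tilting grip.
- bail_grip (a point): Centre of the turned wooden grip at the crown of the bail: 58 mm long, 16 to 18 mm thick, lying along the pail's y axis, 82 mm from the ear axis. The bail is a 6 mm steel wire bow on ears either side of the pail.
- bail (a joint): Angle of the bail about the ears (rad): 0 = straight up from the mouth, positive = leaning to the pouring side, negative = towards the tilting grip; stops at 1.3 either way. Stiff (0.05 N m): it stays where it is put, a light push folds it. Left leaning to the pouring side it comes under the lip when the pail is tipped; upright or leaning back it is clear.
- tilt_grip_bar (a point): Middle of the grip on the foot rim: round bar 10 mm thick, 60 mm clear between its legs, along the pail's y axis, 40 mm up, 94 mm behind its axis (33 mm clear of the wall). Reach it with the gripper leaning back about 30 degrees, away from the pail. Held lightly (20 N) the bar turns in the pads: lifted by it the pail swings to about 85 degrees of tip. Held hard (80 N) it turns with the hand.
- tray: Shallow empty green plastic tray, 178 x 118 x 30 mm, fixed to the bench left of the pail (a like tray farther back at the right is not used). Origin: centre of its underside. x axis along its length (across the robot's view), y axis back towards the robot; inside 164 x 104 mm, floor 2 mm thick, walls 30 mm high.
- tray_near_edge (a point): Middle of the top edge of the tray's near long side, 59 mm from the tray's centre towards the robot, 30 mm up.
- buckle_1_mid (a point): Middle of buckle 1 of four alike: flat cast steel lashing buckle with two slots, 70 x 50 x 8 mm, 45 g; at the start all four lie stacked in the pail.
- buckle_2_mid (a point): Middle of buckle 2 of four alike: flat cast steel lashing buckle with two slots, 70 x 50 x 8 mm, 45 g; at the start all four lie stacked in the pail.
- buckle_3_mid (a point): Middle of buckle 3 of four alike: flat cast steel lashing buckle with two slots, 70 x 50 x 8 mm, 45 g; at the start all four lie stacked in the pail.
- buckle_4_mid (a point): Middle of buckle 4 of four alike: flat cast steel lashing buckle with two slots, 70 x 50 x 8 mm, 45 g; at the start all four lie stacked in the pail.
- label_roll: Bystander: white label roll, 69 mm across, 50 mm high, on the bench. Origin: centre of its underside.
- brown_tape: Bystander: brown parcel tape roll lying flat, 105 mm across, 48 mm high. Origin: centre of its underside.
- seal_tin: Bystander: round steel tin of strap seals, 64 mm across, 54 mm high. Origin: centre of its underside.
Things that resemble listed ones, but are neither listed nor needed, are in the scene too. Of the things that look like the pail, the middle-sized one is meant.

How it is judged:
By the outcome, as a careful person would: the job done as asked, in the order asked, and still so for the second after the job is handed in, with the robot touching nothing.
It also fails if it takes over 72 s, if anything falls off the work surface, if the arm or the gripper's body presses on something with over 40 N, if the wrist force passes 120 N, or if a joint passes its speed limit or range.

## Robot

A 7-joint arm with a two-finger parallel gripper is mounted at the origin on a cart in front of the work surface, level with it; the furniture and walls round the work are solid. World frame = base frame: x ahead of the robot, y to its left, z up, the work surface at z = 0. Lengths are in m, angles in rad, forces in N, time in s.
With the tool pointing down it reaches from about 0.4 to 0.85 m from the base axis. Payload 4.5 kg.
Tool frame: the origin (TCP) lies midway between the tips of the shut fingers; the grasp point (between the pads) lies 19 mm behind it; z points along the fingers, x is the direction in which the jaws open and shut, and the axes are right-handed (so a half turn about z gives the same grasp; the last joint's range is limited). The gripper opens to 85 mm and grips with 20 to 120 N. Pads are 22 mm wide; open, the fingers measure 114 mm over their backs; the gripper's body (76 mm by 85 mm) begins 54 mm behind the grasp point. The pads swing forward as they close: fully open they stand 13 mm farther back than shut.
Start: joints at [-1.178, 0.689, -0.195, 1.565, 0.157, 0.902, -0.215], TCP at [0.219, 0.585, 0.231] pointing down, gripper open.
Joint ranges: [-3.01, 3.01], [-0.46, 2.08], [-1.47, 1.51], [0.13, 2.56], [-1, 4.14], [0.04, 2.09], [-2.66, 2.66]. Speed limits (rad/s): [2.57, 2.57, 3.14, 3.14, 3.14, 3.14, 3.14].

## Interface

Orientations are given as a 3x3 rotation matrix whose columns are the frame's x, y, z axes.
In Python, from station import manip gives the robot as it stands.
- The arm moves only by the shell command python3 -m jog 'ROWS' [FORCE]. ROWS is JSON, a list of rows, each an object of numbers: "tx", "ty", "tz": the shift along the tool's x, y, z in cm; "yaw": the turn about the tool's z in rad; "grip": the gripper command: -1 is shut, 1 is fully open, values between are in proportion. A call has 1 to 5 rows; each row is the pose to reach, as a shift and turn from the pose measured when the call began, along the tool's axes at that moment; what a row does not reach only later rows make up. A row lasts 1/12 s, in which the tool goes at most 41.7 mm and 7.16 degrees, less where a joint would pass 70% of its speed; a pose out of reach is approached as far as the arm can. A call with a gripper value outside its range is refused whole. The fingers move at their own pace and stop on an object; FORCE is the grip in N (left out, the last holds). Time passes only in rows, so rows that repeat a pose let the fingers close. It gives the time, the measured TCP pose, the force and the opening at its end, in the units of the state.
- manip.get_obs(): the state, without advancing time (a new reading comes with each control period).
- manip.camera(name): name is "scene" or "top"; returns (picture, depth): 420x560x3 uint8, red, green, blue; 420x560 float32, m along the optical axis (not along the pixel's ray), 0 where there is no reading.
- manip.get_calibration(name): a dict with "intrinsics" (3x3 intrinsics, pixels), "xyz" and "rotation" of the camera in the world. Camera axes: x right, y down, z forward; pixel columns grow to the right and rows downward; lengths in m; the calibration is good to about 2 mm. A picture is of the moment at which its call begins. get_calibration takes no time and is no camera call.
- manip.job_done(): hands the job in, once; it reports no verdict.
The state is a dict: "time": time; "joint_pos": joint angles; "qd": joint speeds; "effort": joint torques, N m; "tcp_pos": TCP position; "tcp_rot": TCP orientation; "wrist_force": force on the tool from outside, world axes, zero at the start; "wrist_torque": the same for the moment, N m; "grip_width": finger opening in m.
Only numpy, scipy, OpenCV 4.12 (cv2) and the standard library are available. Lean on these libraries where they do the work, as an engineer would, in place of code of your own. Each camera call takes 0.05 s, during which the arm holds its last target. There are 200 camera calls.

## Working session

There is one attempt and no reset: what is moved stays moved. The work goes in short steps, Python scripts to look and compute and a shell command to move; the robot and the scene stay as the last step left them, time stands still between calls to the robot, and variables do not carry over. Pictures are saved under pics/ and viewed, about 8 in all and at most 12, crops included, and the job is handed in when it is done.

```bash
mkdir -p pics; cat > h.py <<'E'
import numpy as np, cv2
from station import manip
def shot(n,name):
    im,d=manip.camera(n); cv2.imwrite(f'pics/{name}.png',cv2.cvtColor(im,cv2.COLOR_RGB2BGR)); np.save(f'pics/{name}.npy',d); return im,d
def world(n,d):
    c=manip.get_calibration(n);K=np.array(c['intrinsics']);R=np.array(c['rotation']);t=np.array(c['xyz'])
    v,u=np.mgrid[:d.shape[0],:d.shape[1]]
    P=np.stack([(u-K[0,2])/K[0,0]*d,(v-K[1,2])/K[1,1]*d,d],-1)@R.T+t
    P[d==0]=np.nan
    return P
E
python3 - <<'E'
from h import *
np.set_printoptions(precision=3,suppress=True)
o=manip.get_obs(); print({k:np.round(v,3) for k,v in o.items()})
a,_=shot('scene','s0'); b,_=shot('top','t0')
for n in('scene','top'):
    c=manip.get_calibration(n);print(n,c['xyz'],np.array(c['rotation']),np.array(c['intrinsics']))
E
```

```text
{'time': np.float64(0.0), 'joint_pos': array([-1.178,  0.69 , -0.195,  1.566,  0.157,  0.902, -0.215]), 'qd': array([ 0.   ,  0.001,  0.   ,  0.   , -0.001, -0.   , -0.   ]), 'effort': array([ -0.   , -53.962,  -1.267, -15.854,   0.009,   0.009,  -0.   ]), 'tcp_pos': array([0.219, 0.585, 0.23 ]), 'tcp_rot': array([[ 0.351,  0.936, -0.001],
       [ 0.936, -0.351, -0.002],
       [-0.002,  0.   , -1.   ]]), 'wrist_force': array([-0.97 , -0.23 , -0.737]), 'wrist_torque': array([-0.028, -0.037, -0.034]), 'grip_width': np.float64(0.085)}
scene [-0.288 -1.706  0.942] [[ 0.876 -0.193  0.441]
 [-0.481 -0.378  0.791]
 [ 0.014 -0.906 -0.424]] [[507.538   0.    290.646]
 [  0.    507.538 208.375]
 [  0.      0.      1.   ]]
top [ 0.243 -0.18   1.647] [[ 0.035 -0.977  0.212]
 [-0.999 -0.033  0.012]
 [-0.005 -0.212 -0.977]] [[470.806   0.    274.737]
 [  0.    470.806 208.357]
 [  0.      0.      1.   ]]
```

View pics/s0.png

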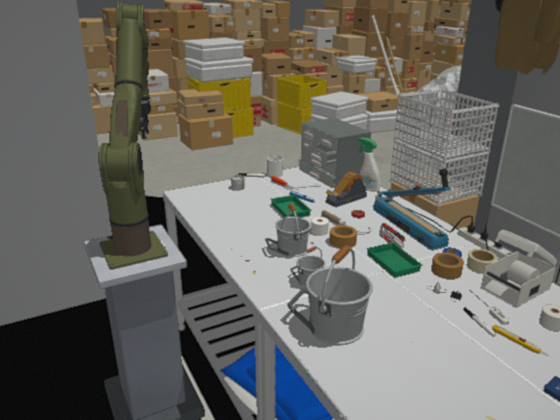

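View pics/t0.png

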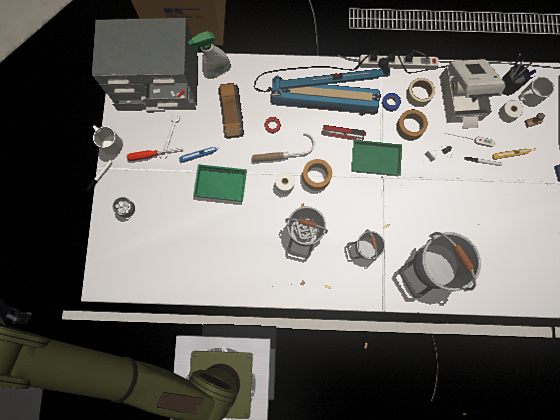

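```bash
python3 - <<'E'
from h import *
np.set_printoptions(precision=3,suppress=True)
im=cv2.imread('pics/t0.png'); d=np.load('pics/t0.npy'); P=world('top',d)
hsv=cv2.cvtColor(im,cv2.COLOR_BGR2HSV)
g=cv2.inRange(hsv,(50,100,40),(90,255,255)); 
n,l,s,c=cv2.connectedComponentsWithStats(g)
for i in range(1,n):
    if s[i,4]>300:
        p=P[l==i]; p=p[np.isfinite(p[:,0])]; print('green',s[i],np.percentile(p[:,2],[2,50,98]))
        top=p[(p[:,2]>.02)&(p[:,2]<.04)][:,:2].astype(np.float32); r=cv2.minAreaRect(top); print(len(top),np.array(r[0]),np.array(r[1]),r[2], cv2.boxPoints(r))
# pail region
def reg(x0,x1,y0,y1):
    q=P[y0:y1,x0:x1].reshape(-1,3); return q[np.isfinite(q[:,0])]
q=reg(275,335,195,268)
for lo,hi in((.005,.03),(.03,.05),(.05,.08),(.08,.1),(.1,.112),(.112,.15),(.15,.2),(.2,.3)):
    k=q[(q[:,2]>lo)&(q[:,2]<hi)]
    if len(k): print(lo,hi,len(k),k.mean(0),k.min(0)[:2],k.max(0)[:2])
rim=q[(q[:,2]>.097)&(q[:,2]<.112)][:,:2].astype(np.float32)
print('rim',cv2.minEnclosingCircle(rim))
br=cv2.inRange(hsv,(5,110,40),(20,255,220)); 
sub=np.zeros_like(br); sub[195:268,275:335]=br[195:268,275:335]
n,l,s,c=cv2.connectedComponentsWithStats(sub)
for i in range(1,n):
    if s[i,4]>20:
        p=P[l==i];p=p[np.isfinite(p[:,0])]; m=p.mean(0);u=np.linalg.svd(p-m)[2][0]; print('grip',s[i],m,u,np.ptp((p-m)@u))
for nm,b,z in(('label',(268,300,170,196),.05),('tape',(298,336,155,192),.048),('tin',(110,138,194,220),.054)):
    k=reg(*b); k=k[abs(k[:,2]-z)<.012]; print(nm,len(k),k.mean(0),k.min(0),k.max(0),cv2.minEnclosingCircle(k[:,:2].astype(np.float32)))
im=cv2.imread('pics/t0.png')[150:290,175:395]; im2=cv2.imread('pics/s0.png')[180:300,230:400]
a=cv2.resize(im,(770,490),interpolation=cv2.INTER_CUBIC);cv2.imwrite('pics/crop0.png',a)
E
```

```text
green [358 145  40  22 317] [-0.006  0.003  0.011]
0 [0. 0.] [0. 0.] 0.0 [[0. 0.]
 [0. 0.]
 [0. 0.]
 [0. 0.]]
green [ 194  165   53   36 1320] [-0.006  0.003  0.035]
232 [0.682 0.039] [0.174 0.119] 85.57678985595703 [[ 0.616 -0.044]
 [ 0.734 -0.053]
 [ 0.748  0.121]
 [ 0.629  0.13 ]]
0.005 0.03 588 [ 0.517 -0.265  0.013] [ 0.391 -0.371] [ 0.654 -0.159]
0.03 0.05 333 [ 0.502 -0.261  0.038] [ 0.421 -0.319] [ 0.578 -0.207]
0.05 0.08 115 [ 0.551 -0.273  0.065] [ 0.423 -0.322] [ 0.581 -0.21 ]
0.08 0.1 96 [ 0.55  -0.277  0.091] [ 0.461 -0.334] [ 0.583 -0.196]
0.1 0.112 218 [ 0.524 -0.267  0.105] [ 0.46  -0.333] [ 0.586 -0.203]
0.112 0.15 26 [ 0.522 -0.26   0.131] [ 0.474 -0.334] [ 0.58  -0.196]
0.15 0.2 130 [ 0.519 -0.266  0.175] [ 0.505 -0.321] [ 0.536 -0.211]
rim ((0.5224264860153198, -0.2682623267173767), 0.06772829592227936)
grip [299 219  17   8  67] [ 0.52  -0.266  0.179] [-0.237 -0.97  -0.051] 0.05520064131097231
label 281 [ 0.687 -0.19   0.05 ] [ 0.651 -0.221  0.038] [ 0.722 -0.157  0.061] ((0.6869314908981323, -0.18896733224391937), 0.03569358214735985)
tape 388 [ 0.722 -0.304  0.047] [ 0.67  -0.355  0.036] [ 0.776 -0.252  0.057] ((0.7227741479873657, -0.30401140451431274), 0.05345253273844719)
tin 133 [0.576 0.371 0.049] [0.547 0.339 0.042] [0.61  0.406 0.061] ((0.579279899597168, 0.37356114387512207), 0.03433706983923912)
```

View pics/crop0.png

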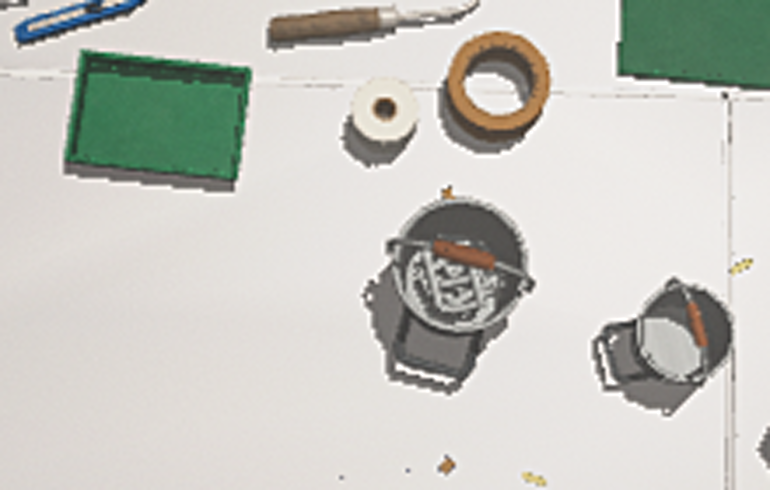

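Three pails: top (437,268) large, (365,247) small, (303,230) middle-sized and holding the buckles. The middle one fits, with rim about 125 mm, grip at 0.179 m and bail upright. The crop confirms it, with its tilting grip at the near left. Tray near edge is about (0.623, 0.044). Moving now.

```bash
cat > rel.py <<'E'
import sys,numpy as np
from station import manip
# usage: rel.py x y z heading_deg -> shift in cm in the tool axes, yaw in rad
o=manip.get_obs();R=np.array(o['tcp_rot']);p=np.array(o['tcp_pos'])
h=np.degrees(np.arctan2(R[1,0],R[0,0]))
print('t',round(float(o['time']),2),'p',p.round(4),'head',round(h,2),'tilt',R[:,2].round(3),'F',np.array(o['wrist_force']).round(1),'w',round(float(o['grip_width']),4))
if len(sys.argv)>3:
    a=[float(v) for v in sys.argv[1:]]
    print('rel cm',(R.T@(np.array(a[:3])-p)*100).round(2),'yaw',-np.radians((a[3]-h+180)%360-180).round(3) if len(a)>3 else '')
E
python3 -m jog '[{"tx":-2.7,"ty":3.1,"tz":-0.6,"grip":1},{"tx":-5.4,"ty":6.2,"tz":-1.2,"grip":1},{"tx":-8.1,"ty":9.3,"tz":-1.8,"grip":1},{"tx":-10.8,"ty":12.4,"tz":-2.4,"grip":1},{"tx":-13.5,"ty":15.5,"tz":-3,"grip":1}]'
python3 -m jog '[{"tx":-2.7,"ty":3.1,"grip":1},{"tx":-5.4,"ty":6.2,"grip":1},{"tx":-8.1,"ty":9.3,"grip":1},{"tx":-10.8,"ty":12.4,"grip":1},{"tx":-13.5,"ty":15.5,"grip":1}]'
python3 rel.py 0.52 -0.266 0.26 -13.7
```

```text
t 0.1 p [0.2193 0.5846 0.2305] head 69.45 tilt [-0.    -0.002 -1.   ] F [ 0.  -0.4  0.2] w 0.0856
rel cm [-69.09  58.02  -2.82] yaw 1.451$[0]: bad value
$[0]: bad value
```

```bash

python3 -m jog '[{"tx":-2.7,"ty":3.1,"tz":-0.6,"yaw":0,"grip":1},{"tx":-5.4,"ty":6.2,"tz":-1.2,"yaw":0,"grip":1},{"tx":-8.1,"ty":9.3,"tz":-1.8,"yaw":0,"grip":1},{"tx":-10.8,"ty":12.4,"tz":-2.4,"yaw":0,"grip":1},{"tx":-13.5,"ty":15.5,"tz":-3,"yaw":0,"grip":1}]'
python3 rel.py 0.52 -0.266 0.26 -13.7
```

```text
time: 0.52
tcp_pos: [0.3175, 0.4017, 0.2607]
tcp_rot: [[0.351, 0.936, -0.001], [0.936, -0.351, -0.003], [-0.003, 0.0, -1.0]]
wrist_force: [1.1, 0.8, 0.4]
grip_width: 0.0854
t 0.52 p [0.3175 0.4017 0.2607] head 69.47 tilt [-0.001 -0.003 -1.   ] F [1.1 0.8 0.4] w 0.0854
rel cm [-55.43  42.38   0.23] yaw 1.452
```

```bash

for i in 1 2 3; do python3 -m jog '[{"tx":-3.2,"ty":2.45,"tz":0,"yaw":0,"grip":1},{"tx":-6.4,"ty":4.9,"tz":0,"yaw":0,"grip":1},{"tx":-9.6,"ty":7.35,"tz":0,"yaw":0,"grip":1},{"tx":-12.8,"ty":9.8,"tz":0,"yaw":0,"grip":1},{"tx":-16,"ty":12.25,"tz":0,"yaw":0,"grip":1}]' | head -2; done
python3 -m jog '[{"tx":-3.2,"ty":2.45,"tz":0,"yaw":0.12,"grip":1},{"tx":-6.4,"ty":4.9,"tz":0,"yaw":0.24,"grip":1},{"tx":-7,"ty":5.4,"tz":0,"yaw":0.36,"grip":1},{"tx":-7,"ty":5.4,"tz":0,"yaw":0.48,"grip":1},{"tx":-7,"ty":5.4,"tz":0,"yaw":0.6,"grip":1}]' | head -2
python3 -m jog '[{"tx":0,"ty":0,"tz":0,"yaw":0.12,"grip":0.6},{"tx":0,"ty":0,"tz":0,"yaw":0.24,"grip":0.6},{"tx":0,"ty":0,"tz":0,"yaw":0.36,"grip":0.6},{"tx":0,"ty":0,"tz":0,"yaw":0.48,"grip":0.6},{"tx":0,"ty":0,"tz":0,"yaw":0.6,"grip":0.6}]'|head -1
python3 rel.py 0.52 -0.266 0.153 -13.7
```

```text
time: 0.93
tcp_pos: [0.3761, 0.2069, 0.2611]
time: 1.35
tcp_pos: [0.4347, 0.0121, 0.2615]
time: 1.77
tcp_pos: [0.4932, -0.1828, 0.2618]
time: 2.18
tcp_pos: [0.5188, -0.2687, 0.2612]
time: 2.6
t 2.6 p [ 0.5185 -0.2684  0.2607] head -0.1 tilt [-0.004 -0.002 -1.   ] F [0.3 1.3 0.8] w 0.0684
rel cm [ 0.19 -0.26 10.77] yaw 0.237
```

```bash

python3 -m jog '[{"tx":0.1,"ty":-0.1,"tz":0,"yaw":0.12,"grip":0.6},{"tx":0.2,"ty":-0.25,"tz":2,"yaw":0.237,"grip":0.6},{"tx":0.2,"ty":-0.25,"tz":5,"yaw":0.237,"grip":0.6},{"tx":0.2,"ty":-0.25,"tz":8,"yaw":0.237,"grip":0.6},{"tx":0.2,"ty":-0.25,"tz":10.9,"yaw":0.237,"grip":0.6}]' 70 | head -2
python3 -m jog '[{"tx":0,"ty":0,"tz":0,"yaw":0,"grip":-1},{"tx":0,"ty":0,"tz":0,"yaw":0,"grip":-1},{"tx":0,"ty":0,"tz":0,"yaw":0,"grip":-1},{"tx":0,"ty":0,"tz":0,"yaw":0,"grip":-1},{"tx":0,"ty":0,"tz":0,"yaw":0,"grip":-1}]' 70 
python3 -m jog '[{"tx":0,"ty":0,"tz":0,"yaw":0,"grip":-1},{"tx":0,"ty":0,"tz":-0.5,"yaw":0,"grip":-1},{"tx":0,"ty":0,"tz":-1.5,"yaw":0,"grip":-1},{"tx":0,"ty":0,"tz":-2.5,"yaw":0,"grip":-1},{"tx":0,"ty":0,"tz":-3.5,"yaw":0,"grip":-1}]' 70 
python3 rel.py 0.543 0.0495 0.195 -4.3
python3 -c "
from h import *
a,_=shot('scene','s1');b,_=shot('top','t1')
cv2.imwrite('pics/c1.png',cv2.cvtColor(np.hstack([cv2.resize(a[180:330,220:400],(430,360)),cv2.resize(b[180:300,240:380],(420,360))]),cv2.COLOR_RGB2BGR))"
```

```text
time: 3.02
tcp_pos: [0.5199, -0.2657, 0.1504]
time: 3.43
tcp_pos: [0.5212, -0.2665, 0.1525]
tcp_rot: [[0.972, -0.236, -0.0], [-0.236, -0.972, -0.003], [0.0, 0.003, -1.0]]
wrist_force: [0.4, -0.0, 4.1]
grip_width: 0.0139
time: 3.85
tcp_pos: [0.521, -0.2663, 0.1885]
tcp_rot: [[0.972, -0.236, -0.001], [-0.236, -0.972, -0.003], [0.0, 0.003, -1.0]]
wrist_force: [0.2, -0.6, -7.5]
grip_width: 0.014
t 3.85 p [ 0.521  -0.2663  0.1885] head -13.67 tilt [-0.001 -0.003 -1.   ] F [ 0.2 -0.6 -7.5] w 0.014
rel cm [ -5.33 -31.2   -0.76] yaw -0.164
```

View pics/c1.png

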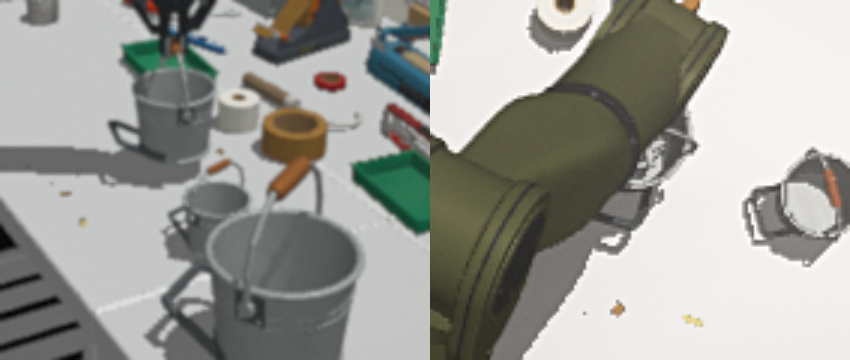

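```bash

python3 -m jog '[{"tx":-0.15,"ty":-0.8,"tz":0,"yaw":0,"grip":-1},{"tx":-0.45,"ty":-2.5,"tz":0,"yaw":0,"grip":-1},{"tx":-0.85,"ty":-5,"tz":0,"yaw":0,"grip":-1},{"tx":-1.3,"ty":-7.5,"tz":0,"yaw":0,"grip":-1},{"tx":-1.7,"ty":-10,"tz":0,"yaw":0,"grip":-1}]' | sed -n 1,2p
python3 -m jog '[{"tx":-0.43,"ty":-2.5,"tz":0,"yaw":0,"grip":-1},{"tx":-0.85,"ty":-5,"tz":0,"yaw":0,"grip":-1},{"tx":-1.3,"ty":-7.5,"tz":0,"yaw":0,"grip":-1},{"tx":-1.7,"ty":-10,"tz":0,"yaw":0,"grip":-1},{"tx":-2.1,"ty":-12.3,"tz":0,"yaw":0,"grip":-1}]' | sed -n 1,2p
python3 -m jog '[{"tx":-0.4,"ty":-2.3,"tz":0,"yaw":-0.03,"grip":-1},{"tx":-0.8,"ty":-4.6,"tz":0,"yaw":-0.07,"grip":-1},{"tx":-1.1,"ty":-6.6,"tz":0,"yaw":-0.11,"grip":-1},{"tx":-1.35,"ty":-8,"tz":0,"yaw":-0.15,"grip":-1},{"tx":-1.5,"ty":-8.8,"tz":0,"yaw":-0.164,"grip":-1}]' | sed -n 1,2p
python3 -m jog '[{"tx":0,"ty":0,"tz":0,"yaw":0,"grip":-1},{"tx":0,"ty":0,"tz":0,"yaw":0,"grip":-1},{"tx":0,"ty":0,"tz":0,"yaw":0,"grip":-1}]' | sed -n 1,2p
python3 rel.py 0.543 0.0495 0.155 -4.3
python3 - <<'E'
from h import *
np.set_printoptions(precision=3,suppress=True)
for n in('scene','top'):
    im,d=shot(n,n+'2');P=world(n,d).reshape(-1,3)
    hsv=cv2.cvtColor(im,cv2.COLOR_RGB2HSV).reshape(-1,3)
    k=(abs(P[:,0]-.53)<.09)&(abs(P[:,1]-.05)<.09)&(P[:,2]>.006)&(hsv[:,1]<60)
    q=P[k]; print(n,len(q),q.min(0),q.max(0))
    for lo in np.arange(0,.18,.02):
        s=q[(q[:,2]>lo)&(q[:,2]<lo+.02)]
        if len(s)>5: print(round(lo,2),len(s),s.min(0)[:2],s.max(0)[:2])
    g=(hsv[:,0]>50)&(hsv[:,0]<90)&(hsv[:,1]>100)&(abs(P[:,0]-.68)<.1)&(abs(P[:,1]-.04)<.13)&(abs(P[:,2]-.03)<.007)
    print('tray',cv2.minAreaRect(P[g][:,:2].astype(np.float32)))
E
```

```text
time: 4.37
tcp_pos: [0.5291, -0.1638, 0.1889]
time: 4.78
tcp_pos: [0.5373, -0.0367, 0.1881]
time: 5.2
tcp_pos: [0.5432, 0.0557, 0.1876]
time: 5.45
tcp_pos: [0.5429, 0.0539, 0.1875]
t 5.45 p [0.5429 0.0539 0.1875] head -4.04 tilt [ 0.001 -0.003 -1.   ] F [-0.3 -1.2 -6.6] w 0.0138
rel cm [0.04 0.43 3.26] yaw 0.005
scene 2062 [ 0.44  -0.031  0.006] [0.61  0.127 0.721]
0.0 9 [ 0.457 -0.031] [0.603 0.075]
0.02 19 [ 0.493 -0.004] [0.56  0.052]
0.04 123 [ 0.473 -0.01 ] [0.597 0.099]
0.06 162 [ 0.446 -0.006] [0.592 0.098]
0.08 135 [ 0.45  -0.015] [0.588 0.119]
0.1 202 [ 0.483 -0.02 ] [0.599 0.12 ]
0.12 232 [ 0.479 -0.027] [0.609 0.127]
0.14 71 [ 0.479 -0.027] [0.61  0.126]
0.16 15 [ 0.535 -0.022] [0.549 0.119]
tray ((0.6787276864051819, 0.0368037149310112), (0.19193215668201447, 0.11834569275379181), 85.48992919921875)
top 1726 [ 0.44  -0.04   0.006] [0.62  0.136 0.704]
0.0 70 [ 0.44 -0.04] [0.62  0.136]
0.02 75 [ 0.493 -0.015] [0.62  0.087]
0.04 204 [ 0.477 -0.002] [0.599 0.098]
0.06 309 [0.447 0.001] [0.602 0.107]
0.08 40 [0.45  0.004] [0.601 0.109]
0.1 37 [0.495 0.002] [0.603 0.111]
0.12 138 [ 0.48  -0.018] [0.605 0.115]
0.14 78 [ 0.482 -0.017] [0.607 0.114]
tray ((0.6820629835128784, 0.03672584518790245), (0.1708487719297409, 0.11831025779247284), 85.71849822998047)
```

```bash

python3 -m jog '[{"tx":0,"ty":0.2,"tz":1,"yaw":0,"grip":-1},{"tx":0,"ty":0.4,"tz":2,"yaw":0,"grip":-1},{"tx":0,"ty":0.4,"tz":2.8,"yaw":0,"grip":-1},{"tx":0,"ty":0.4,"tz":3.3,"yaw":0,"grip":-1},{"tx":0,"ty":0.4,"tz":3.5,"yaw":0,"grip":-1}]' 
python3 -m jog '[{"tx":0,"ty":0,"tz":0.1,"yaw":0,"grip":-1},{"tx":0,"ty":0,"tz":0.1,"yaw":0,"grip":-1}]' 
```

```text
time: 5.97
tcp_pos: [0.5447, 0.0485, 0.1525]
tcp_rot: [[0.997, -0.072, 0.004], [-0.072, -0.997, -0.004], [0.004, 0.003, -1.0]]
wrist_force: [1.0, -4.6, 7.4]
grip_width: 0.014
time: 6.13
tcp_pos: [0.5459, 0.0479, 0.1525]
tcp_rot: [[0.997, -0.073, 0.007], [-0.073, -0.997, -0.004], [0.007, 0.003, -1.0]]
wrist_force: [0.3, -1.5, 2.1]
grip_width: 0.0139
```

Down on the bench. Releasing and rising.

```bash

python3 -m jog '[{"tx":0,"ty":0,"tz":0,"yaw":0,"grip":0.2},{"tx":0,"ty":0,"tz":0,"yaw":0,"grip":0.3},{"tx":0,"ty":0,"tz":0,"yaw":0,"grip":0.3},{"tx":0,"ty":0,"tz":0,"yaw":0,"grip":0.3},{"tx":0,"ty":0,"tz":0,"yaw":0,"grip":0.3}]' | sed -n '1,2p;4,5p'
python3 -m jog '[{"tx":0,"ty":0,"tz":-1,"yaw":0,"grip":0.3},{"tx":0,"ty":0,"tz":-3,"yaw":0,"grip":0.3},{"tx":0,"ty":0,"tz":-6,"yaw":0,"grip":0.3},{"tx":-1,"ty":0,"tz":-9,"yaw":0,"grip":0.3},{"tx":-4,"ty":0,"tz":-11,"yaw":0,"grip":0.3}]' | sed -n '1,2p'
python3 -m jog '[{"tx":-3.5,"ty":0,"tz":0,"yaw":0,"grip":0.3},{"tx":-7,"ty":0,"tz":0,"yaw":0,"grip":0.3},{"tx":-10.5,"ty":0,"tz":0,"yaw":0,"grip":0.3},{"tx":-11,"ty":0,"tz":0,"yaw":0,"grip":0.3}]' | sed -n '1,3p'
python3 - <<'E'
from h import *
np.set_printoptions(precision=3,suppress=True)
for n in('scene','top'):
    im,d=shot(n,n+'3');P=world(n,d)
    for lo,hi in((.03,.05),(.1,.112),(.15,.19)):
        k=(abs(P[...,0]-.52)<.11)&(abs(P[...,1]-.05)<.09)&(P[...,2]>lo)&(P[...,2]<hi)
        q=P[k]
        if len(q): print(n,lo,len(q),q.mean(0),q.min(0),q.max(0))
a=cv2.imread('pics/scene3.png')[170:290,210:370];b=cv2.imread('pics/top3.png')[140:270,160:330]
cv2.imwrite('pics/c3.png',np.hstack([cv2.resize(a,(400,300)),cv2.resize(b,(392,300))]))
E
```

```text
time: 6.55
tcp_pos: [0.5458, 0.0481, 0.1525]
wrist_force: [0.2, -0.7, -0.4]
grip_width: 0.0555
time: 6.97
tcp_pos: [0.5099, 0.0513, 0.2656]
time: 7.3
tcp_pos: [0.3925, 0.059, 0.2639]
tcp_rot: [[0.997, -0.073, 0.008], [-0.073, -0.997, -0.003], [0.008, 0.003, -1.0]]
scene 0.03 170 [0.519 0.018 0.039] [ 0.447 -0.036  0.03 ] [0.625 0.114 0.05 ]
scene 0.1 117 [0.547 0.044 0.105] [ 0.48  -0.031  0.1  ] [0.611 0.117 0.111]
scene 0.15 49 [0.54  0.034 0.172] [ 0.53  -0.017  0.151] [0.55  0.102 0.184]
top 0.03 351 [0.533 0.049 0.038] [ 0.448 -0.036  0.03 ] [0.629 0.105 0.05 ]
top 0.1 211 [0.549 0.049 0.105] [ 0.485 -0.023  0.1  ] [0.613 0.117 0.112]
top 0.15 132 [0.544 0.046 0.175] [ 0.535 -0.013  0.151] [0.553 0.107 0.187]
```

View pics/c3.png

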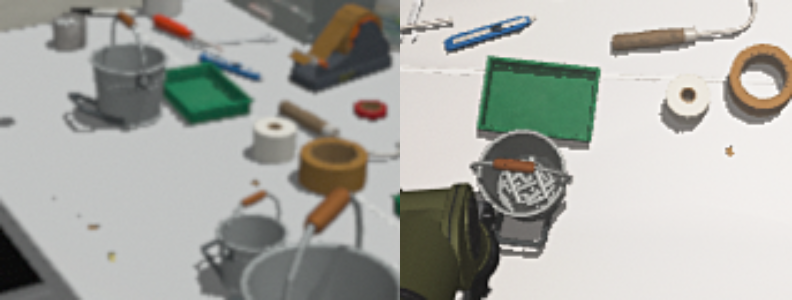

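The pail stands at about (0.548, 0.048), facing the tray's middle, with the tilting grip towards the robot and the bail upright. The tool can only yaw, so it stays vertical. I'll first fold the bail back about 0.3 rad to keep it clear of the far tray wall, then go to the bar.

```bash

python3 -m jog '[{"tx":4,"ty":0,"tz":0,"yaw":0,"grip":-0.1},{"tx":8,"ty":0,"tz":0,"yaw":0,"grip":-0.1},{"tx":12,"ty":0,"tz":0,"yaw":0,"grip":-0.1},{"tx":15.3,"ty":0,"tz":0,"yaw":0,"grip":-0.1},{"tx":15.3,"ty":0,"tz":4,"yaw":0,"grip":-0.1}]' | sed -n '1,2p'
python3 -m jog '[{"tx":0,"ty":0,"tz":3,"yaw":0,"grip":-0.1},{"tx":0,"ty":0,"tz":5.5,"yaw":0,"grip":-0.1},{"tx":0,"ty":0,"tz":7,"yaw":0,"grip":-0.1},{"tx":-1,"ty":0,"tz":7,"yaw":0,"grip":-0.1},{"tx":-2,"ty":0,"tz":7,"yaw":0,"grip":-0.1}]' | sed -n '1,2p;4,5p'
python3 -m jog '[{"tx":-0.7,"ty":0,"tz":0.2,"yaw":0,"grip":-0.1},{"tx":-1.5,"ty":0,"tz":0.2,"yaw":0,"grip":-0.1},{"tx":-1.5,"ty":0,"tz":0.2,"yaw":0,"grip":-0.1},{"tx":-1.3,"ty":0,"tz":-2,"yaw":0,"grip":-0.1},{"tx":-1.3,"ty":0,"tz":-6,"yaw":0,"grip":-0.1}]' | sed -n '1,2p;4,5p'
python3 -m jog '[{"tx":0,"ty":0,"tz":-4,"yaw":0,"grip":-0.2},{"tx":-2,"ty":0,"tz":-4,"yaw":0,"grip":-0.3},{"tx":-5,"ty":0,"tz":-4,"yaw":0,"grip":-0.3},{"tx":-5.5,"ty":0,"tz":-4,"yaw":0,"grip":-0.3}]' | sed -n '1,2p;4,5p'
python3 rel.py 0.4535 0.055 0.033 -4.3
python3 - <<'E'
from h import *
np.set_printoptions(precision=3,suppress=True)
for n in('scene','top'):
    im,d=shot(n,n+'4');P=world(n,d);hsv=cv2.cvtColor(im,cv2.COLOR_RGB2HSV)
    W=(hsv[...,0]>4)&(hsv[...,0]<20)&(hsv[...,1]>110)
    k=(abs(P[...,0]-.53)<.09)&(abs(P[...,1]-.05)<.09)&(P[...,2]>.14)&(P[...,2]<.2)&W
    print(n,'crown',k.sum(),P[k].mean(0),P[k].max(0))
    k=(abs(P[...,0]-.55)<.09)&(abs(P[...,1]-.05)<.09)&(P[...,2]>.1)&(P[...,2]<.111)
    print(' rim',k.sum(),P[k].min(0),P[k].max(0))
    k=(abs(P[...,0]-.46)<.025)&(abs(P[...,1]-.055)<.05)&(P[...,2]>.03)&(P[...,2]<.055)
    if k.any(): print(' bar',k.sum(),P[k].min(0),P[k].mean(0),P[k].max(0))
E
```

```text
time: 7.82
tcp_pos: [0.5681, 0.0477, 0.2337]
time: 8.23
tcp_pos: [0.56, 0.0485, 0.1687]
wrist_force: [-1.6, 1.0, 12.8]
grip_width: 0.0385
time: 8.65
tcp_pos: [0.5412, 0.0494, 0.2244]
wrist_force: [1.2, 1.4, 0.6]
grip_width: 0.0384
time: 8.98
tcp_pos: [0.4794, 0.0536, 0.2607]
wrist_force: [-1.3, -0.3, -0.2]
grip_width: 0.03
t 8.98 p [0.4794 0.0536 0.2607] head -4.32 tilt [ 0.045 -0.002 -0.999] F [-1.3 -0.3 -0.2] w 0.03
rel cm [-3.61  0.1  22.63] yaw -0.0
scene crown 15 [0.505 0.041 0.169] [0.51  0.059 0.176]
 rim 117 [ 0.482 -0.031  0.1  ] [0.61  0.121 0.111]
 bar 44 [0.445 0.006 0.031] [0.459 0.046 0.04 ] [0.481 0.096 0.05 ]
top crown 45 [0.508 0.038 0.17 ] [0.518 0.053 0.177]
 rim 139 [ 0.485 -0.022  0.1  ] [0.613 0.086 0.111]
 bar 91 [0.448 0.014 0.031] [0.46  0.052 0.041] [0.483 0.093 0.051]
```

```bash

python3 -m jog '[{"tx":-2,"ty":0,"tz":0,"yaw":0,"grip":-0.3},{"tx":-3.6,"ty":0.1,"tz":2,"yaw":0,"grip":-0.3},{"tx":-3.6,"ty":0.1,"tz":6,"yaw":0,"grip":-0.3},{"tx":-3.6,"ty":0.1,"tz":10,"yaw":0,"grip":-0.3},{"tx":-3.6,"ty":0.1,"tz":10,"yaw":0,"grip":-0.3}]' | sed -n '1,2p;4,5p'
python3 rel.py 0.453 0.0545 0.033 -4.3
python3 - <<'E'
from h import *
a,_=shot('scene','s5')
cv2.imwrite('pics/c5.png',cv2.cvtColor(cv2.resize(a[150:270,220:340],(600,600),interpolation=cv2.INTER_CUBIC),cv2.COLOR_RGB2BGR))
E
```

```text
time: 9.5
tcp_pos: [0.4497, 0.0549, 0.1527]
wrist_force: [-1.3, 1.3, 0.1]
grip_width: 0.0297
t 9.5 p [0.4497 0.0549 0.1527] head -4.28 tilt [ 0.037 -0.004 -0.999] F [-1.3  1.3  0.1] w 0.0297
rel cm [-1.100e-01 -1.000e-02  1.198e+01] yaw 0.0
```

View pics/c5.png

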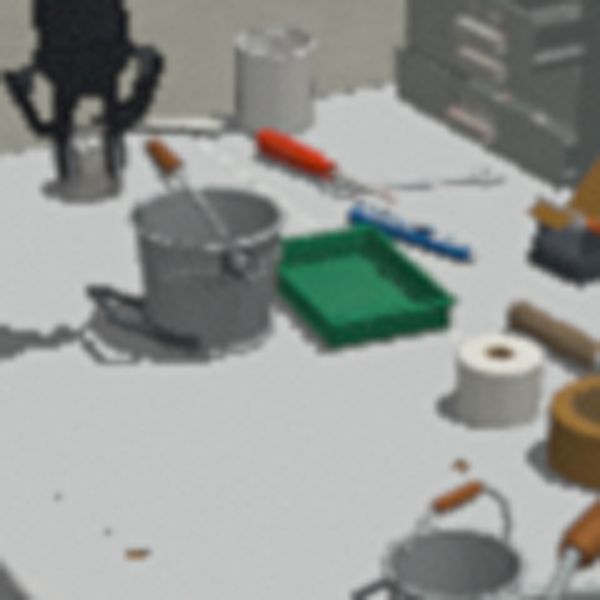

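The gripper's knuckle links are too wide to pass the rim with a vertical tool, so the tool must lean back. I'll test whether reaching past the workspace limit, high and clear, makes the tool lean.

```bash

python3 -m jog '[{"tx":0,"ty":0,"tz":-4,"yaw":0,"grip":-0.3},{"tx":0,"ty":0,"tz":-8,"yaw":0,"grip":-0.3},{"tx":2,"ty":0,"tz":-12,"yaw":0,"grip":-0.3},{"tx":4,"ty":0,"tz":-16,"yaw":0,"grip":-0.3},{"tx":6,"ty":0,"tz":-20,"yaw":0,"grip":-0.3}]' | sed -n '1,3p'
for i in 1 2; do python3 -m jog '[{"tx":3,"ty":0,"tz":-2.5,"yaw":0,"grip":-0.3},{"tx":6,"ty":0,"tz":-5,"yaw":0,"grip":-0.3},{"tx":9,"ty":0,"tz":-7.5,"yaw":0,"grip":-0.3},{"tx":12,"ty":0,"tz":-10,"yaw":0,"grip":-0.3},{"tx":15,"ty":0,"tz":-12.5,"yaw":0,"grip":-0.3}]' | sed -n '1,3p'; done
python3 -c "
from station import manip;print(manip.get_obs()['joint_pos'].round(3))"
```

```text
time: 9.97
tcp_pos: [0.4995, 0.0505, 0.3557]
tcp_rot: [[0.996, -0.076, 0.046], [-0.076, -0.997, -0.003], [0.046, -0.001, -0.999]]
time: 10.38
tcp_pos: [0.6434, 0.0386, 0.4935]
tcp_rot: [[0.996, -0.077, 0.051], [-0.077, -0.997, -0.003], [0.051, -0.001, -0.999]]
time: 10.8
tcp_pos: [0.7302, 0.0298, 0.5798]
tcp_rot: [[0.993, -0.089, 0.073], [-0.091, -0.996, 0.012], [0.071, -0.019, -0.997]]
[-0.151  0.836  0.532  0.22  -0.466  2.039 -0.117]
```

```bash

for i in 1 2; do python3 -m jog '[{"tx":0,"ty":0,"tz":-4,"yaw":0,"grip":-0.3},{"tx":0,"ty":0,"tz":-8,"yaw":0,"grip":-0.3},{"tx":0,"ty":0,"tz":-12,"yaw":0,"grip":-0.3},{"tx":0,"ty":0,"tz":-16,"yaw":0,"grip":-0.3},{"tx":0,"ty":0,"tz":-20,"yaw":0,"grip":-0.3}]' | sed -n '1,3p'; python3 -c "
from station import manip;print(manip.get_obs()['joint_pos'].round(3))";done
```

```text
time: 11.22
tcp_pos: [0.7083, 0.035, 0.6434]
tcp_rot: [[0.985, -0.076, 0.154], [-0.081, -0.996, 0.026], [0.151, -0.038, -0.988]]
[-0.142  0.781  0.571  0.135 -0.53   2.09  -0.14 ]
time: 11.63
tcp_pos: [0.6824, 0.0404, 0.698]
tcp_rot: [[0.972, -0.057, 0.229], [-0.069, -0.997, 0.045], [0.226, -0.06, -0.972]]
[-0.151  0.701  0.553  0.135 -0.521  2.09  -0.141]
```

```bash

for i in 1 2 3; do python3 -m jog '[{"tx":1,"ty":0,"tz":-4,"yaw":0,"grip":-0.3},{"tx":2,"ty":0,"tz":-8,"yaw":0,"grip":-0.3},{"tx":3,"ty":0,"tz":-12,"yaw":0,"grip":-0.3},{"tx":4,"ty":0,"tz":-16,"yaw":0,"grip":-0.3},{"tx":5,"ty":0,"tz":-20,"yaw":0,"grip":-0.3}]' | sed -n '1,3p'; python3 -c "
from station import manip;print(manip.get_obs()['joint_pos'].round(3))";done
```

```text
time: 12.05
tcp_pos: [0.6589, 0.0355, 0.7396]
tcp_rot: [[0.957, -0.047, 0.287], [-0.066, -0.996, 0.057], [0.283, -0.073, -0.956]]
[-0.137  0.63   0.357  0.135 -0.346  2.09  -0.153]
time: 12.47
tcp_pos: [0.6342, 0.0281, 0.7793]
tcp_rot: [[0.937, -0.043, 0.345], [-0.068, -0.996, 0.062], [0.341, -0.082, -0.936]]
[-0.131  0.568  0.354  0.135 -0.344  2.089 -0.147]
time: 12.88
tcp_pos: [0.6066, 0.0202, 0.8177]
tcp_rot: [[0.914, -0.039, 0.403], [-0.072, -0.995, 0.067], [0.398, -0.09, -0.913]]
[-0.124  0.506  0.353  0.135 -0.342  2.089 -0.141]
```

```bash
python3 rel.py 0.43 0.055 0.40 -4.3;python3 rel.py 0.40 0.055 0.15 -4.3
```

```text
t 12.88 p [0.6066 0.0202 0.8177] head -4.5 tilt [ 0.403  0.067 -0.913] F [ 0.2 -0.1 -0.6] w 0.0298
rel cm [-33.04   0.99  31.24] yaw -0.004
t 12.88 p [0.6066 0.0202 0.8177] head -4.5 tilt [ 0.403  0.067 -0.913] F [ 0.2 -0.1 -0.6] w 0.0298
rel cm [-45.75   3.35  52.85] yaw -0.004
```

```bash

for i in 1 2; do python3 -m jog '[{"tx":-3,"ty":0.1,"tz":2.8,"yaw":0,"grip":-0.4},{"tx":-6,"ty":0.2,"tz":5.6,"yaw":0,"grip":-0.4},{"tx":-9,"ty":0.3,"tz":8.4,"yaw":0,"grip":-0.4},{"tx":-12,"ty":0.4,"tz":11.2,"yaw":0,"grip":-0.4},{"tx":-15,"ty":0.5,"tz":14,"yaw":0,"grip":-0.4}]' | sed -n '1,3p'; python3 -c "
from station import manip;print(manip.get_obs()['joint_pos'].round(3))";done
python3 rel.py 0.43 0.055 0.40 -4.3
```

```text
time: 13.3
tcp_pos: [0.5637, 0.0315, 0.7129]
tcp_rot: [[0.914, -0.039, 0.404], [-0.072, -0.995, 0.066], [0.4, -0.09, -0.912]]
[-0.427  0.188  0.431  1.059 -0.137  1.491 -0.096]
time: 13.72
tcp_pos: [0.4816, 0.0471, 0.5226]
tcp_rot: [[0.914, -0.038, 0.404], [-0.07, -0.995, 0.066], [0.4, -0.089, -0.912]]
[-0.559  0.007  0.362  1.809  0.015  0.905 -0.261]
t 13.72 p [0.4816 0.0471 0.5226] head -4.4 tilt [ 0.404  0.066 -0.912] F [ 0.6 -0.2 -0.9] w 0.0259
rel cm [-9.67  0.5   9.16] yaw -0.002
```

```bash

for i in 1 2; do python3 -m jog '[{"tx":-1.6,"ty":0.2,"tz":2.4,"yaw":0,"grip":-0.4},{"tx":-3.2,"ty":0.4,"tz":4.8,"yaw":0,"grip":-0.4},{"tx":-4.8,"ty":0.6,"tz":7.2,"yaw":0,"grip":-0.4},{"tx":-6.4,"ty":0.8,"tz":9.6,"yaw":0,"grip":-0.4},{"tx":-8,"ty":1,"tz":11.5,"yaw":0,"grip":-0.4}]' | sed -n '1,3p'; python3 -c "
from station import manip;print(manip.get_obs()['joint_pos'].round(3))";done
python3 rel.py 0.42 0.055 0.15 -4.3
```

```text
time: 14.13
tcp_pos: [0.4536, 0.0506, 0.3828]
tcp_rot: [[0.915, -0.037, 0.403], [-0.069, -0.995, 0.066], [0.398, -0.088, -0.913]]
[-0.545  0.091  0.35   2.183 -0.034  0.453 -0.232]
time: 14.55
tcp_pos: [0.4286, 0.054, 0.2671]
tcp_rot: [[0.926, -0.037, 0.375], [-0.066, -0.996, 0.065], [0.371, -0.085, -0.925]]
[-0.381  0.286  0.167  2.43  -0.557  0.046  0.269]
t 14.55 p [0.4286 0.054  0.2671] head -4.05 tilt [ 0.375  0.065 -0.925] F [-0.6  0.7  0.2] w 0.0256
rel cm [-5.15  0.92 10.52] yaw 0.004
```

```bash

python3 -m jog '[{"tx":0,"ty":0,"tz":0,"yaw":0.12,"grip":-0.4},{"tx":0,"ty":0,"tz":0,"yaw":0.24,"grip":-0.4},{"tx":0,"ty":0,"tz":0,"yaw":0.36,"grip":-0.4},{"tx":0,"ty":0,"tz":0,"yaw":0.48,"grip":-0.4},{"tx":0,"ty":0,"tz":0,"yaw":0.6,"grip":-0.4}]' | sed -n '1,3p'; python3 -c "
from station import manip;print(manip.get_obs()['joint_pos'].round(3))"
```

```text
time: 14.97
tcp_pos: [0.4286, 0.0542, 0.2667]
tcp_rot: [[0.741, -0.557, 0.374], [-0.62, -0.782, 0.065], [0.257, -0.28, -0.925]]
[-0.418  0.289  0.216  2.431 -0.847  0.056 -0.043]
```

```bash

for i in 1 2 3 4 5 6; do python3 -m jog '[{"tx":0,"ty":0,"tz":0,"yaw":-0.125,"grip":-0.4},{"tx":0,"ty":0,"tz":0,"yaw":-0.25,"grip":-0.4},{"tx":0,"ty":0,"tz":0,"yaw":-0.375,"grip":-0.4},{"tx":0,"ty":0,"tz":0,"yaw":-0.5,"grip":-0.4},{"tx":0,"ty":0,"tz":0,"yaw":-0.625,"grip":-0.4}]' | sed -n '1,3p'; python3 -c "
from station import manip;print(manip.get_obs()['joint_pos'].round(3))"; done; python3 rel.py 0.42 0.055 0.15 175.7
```

```text
time: 15.38
tcp_pos: [0.4287, 0.0545, 0.2664]
tcp_rot: [[0.927, -0.011, 0.374], [-0.038, -0.997, 0.065], [0.372, -0.075, -0.925]]
[-0.385  0.288  0.17   2.43  -0.589  0.047  0.326]
time: 15.8
tcp_pos: [0.4288, 0.0548, 0.2661]
tcp_rot: [[0.759, 0.534, 0.373], [0.552, -0.831, 0.065], [0.345, 0.157, -0.925]]
[-0.367  0.288  0.145  2.429 -0.411  0.043  0.771]
time: 16.22
tcp_pos: [0.4289, 0.055, 0.2657]
tcp_rot: [[0.303, 0.877, 0.373], [0.934, -0.351, 0.065], [0.188, 0.328, -0.926]]
[-0.365  0.289  0.142  2.429 -0.391  0.043  1.375]
time: 16.63
tcp_pos: [0.429, 0.0553, 0.2654]
tcp_rot: [[-0.267, 0.889, 0.372], [0.963, 0.262, 0.065], [-0.039, 0.376, -0.926]]
[-0.366  0.29   0.142  2.428 -0.401  0.042  2.009]
time: 17.05
tcp_pos: [0.429, 0.0556, 0.265]
tcp_rot: [[-0.737, 0.565, 0.372], [0.627, 0.776, 0.065], [-0.251, 0.281, -0.926]]
[-0.366  0.291  0.142  2.428 -0.405  0.042  2.638]
time: 17.47
tcp_pos: [0.4291, 0.0559, 0.2647]
tcp_rot: [[-0.928, 0.027, 0.371], [0.055, 0.996, 0.066], [-0.368, 0.081, -0.926]]
[-0.313  0.289  0.069  2.426  0.198  0.042  2.653]
t 17.47 p [0.4291 0.0559 0.2647] head 176.62 tilt [ 0.371  0.066 -0.926] F [-0.1 -0.7  0.4] w 0.0259
rel cm [ 5.06 -1.05 10.28] yaw 0.016
```

```bash

for i in 1 2 3 4 5; do python3 -m jog '[{"tx":0,"ty":0,"tz":0,"yaw":-0.125,"grip":-0.4},{"tx":0,"ty":0,"tz":0,"yaw":-0.25,"grip":-0.4},{"tx":0,"ty":0,"tz":0,"yaw":-0.375,"grip":-0.4},{"tx":0,"ty":0,"tz":0,"yaw":-0.5,"grip":-0.4},{"tx":0,"ty":0,"tz":0,"yaw":-0.62,"grip":-0.4}]' | sed -n '1,2p'; python3 -c "
from station import manip;print(manip.get_obs()['joint_pos'].round(3))"; done; python3 rel.py 0.42 0.055 0.15 -4.3
```

```text
time: 17.88
tcp_pos: [0.4293, 0.0563, 0.2644]
[-0.225  0.289 -0.049  2.422  0.813  0.067  2.653]
time: 18.3
tcp_pos: [0.4263, 0.0565, 0.2591]
[ 0.229  0.346 -0.674  2.402  1.268  0.302  2.65 ]
time: 18.72
tcp_pos: [0.4165, 0.0638, 0.2395]
[ 0.551  0.676 -1.474  2.447  1.419  0.916  2.654]
time: 19.13
tcp_pos: [0.3974, 0.1235, 0.203]
[ 0.181  0.805 -1.472  2.558  1.526  1.195  2.654]
time: 19.55
tcp_pos: [0.4029, 0.1313, 0.1952]
[-0.279  0.522 -0.548  2.558  1.918  0.592  2.654]
t 19.55 p [0.4029 0.1313 0.1952] head -61.08 tilt [ 0.419 -0.012 -0.908] F [ 0.5  0.7 -0.2] w 0.0255
rel cm [6.28 4.26 4.91] yaw -0.991
```

```bash

for i in 1 2 3 4; do python3 -m jog '[{"tx":0,"ty":0,"tz":-0.2,"yaw":0.11,"grip":-0.4},{"tx":0,"ty":0,"tz":-0.4,"yaw":0.22,"grip":-0.4},{"tx":0,"ty":0,"tz":-0.6,"yaw":0.33,"grip":-0.4},{"tx":0,"ty":0,"tz":-0.8,"yaw":0.44,"grip":-0.4},{"tx":0,"ty":0,"tz":-1,"yaw":0.54,"grip":-0.4}]' | sed -n '1,2p'; python3 -c "
from station import manip;print(manip.get_obs()['joint_pos'].round(3))"; done; python3 rel.py 0.42 0.055 0.15 175.7;  python3 rel.py 0.446 0.055 0.1 175.7
```

```text
time: 19.97
tcp_pos: [0.3987, 0.1321, 0.2041]
[-0.213  0.509 -0.659  2.551  1.815  0.623  2.194]
time: 20.38
tcp_pos: [0.3944, 0.1327, 0.2129]
[-0.164  0.493 -0.741  2.544  1.734  0.643  1.715]
time: 20.8
tcp_pos: [0.3902, 0.1333, 0.2217]
[-0.123  0.475 -0.807  2.536  1.663  0.655  1.229]
time: 21.22
tcp_pos: [0.3859, 0.1339, 0.2305]
[-0.089  0.455 -0.858  2.529  1.6    0.66   0.737]
t 21.22 p [0.3859 0.1339 0.2305] head 176.27 tilt [ 0.415 -0.008 -0.91 ] F [ 0.2 -0.5 -0.2] w 0.0255
rel cm [-0.22 -7.82  8.81] yaw 0.01
t 21.22 p [0.3859 0.1339 0.2305] head 176.27 tilt [ 0.415 -0.008 -0.91 ] F [ 0.2 -0.5 -0.2] w 0.0255
rel cm [-0.5  -7.76 14.43] yaw 0.01
```

```bash
python3 rel.py 0.459 0.0545 0.0255 175.7 | tail -1
python3 -m jog '[{"tx":0,"ty":-2.5,"tz":2,"yaw":0,"grip":-0.4},{"tx":-0.2,"ty":-5,"tz":4,"yaw":0,"grip":-0.4},{"tx":-0.4,"ty":-7.4,"tz":6,"yaw":0.01,"grip":-0.4},{"tx":-0.4,"ty":-7.7,"tz":8,"yaw":0.01,"grip":-0.4},{"tx":-0.4,"ty":-7.7,"tz":10,"yaw":0.01,"grip":-0.4}]' | sed -n '1,3p'; python3 -m jog '[{"tx":0,"ty":0,"tz":0,"yaw":0,"grip":-0.4}]' | sed -n '1,3p;4p'
python3 -c "
from station import manip;print(manip.get_obs()['joint_pos'].round(3))";python3 rel.py 0.459 0.0545 0.0255 175.7
python3 - <<'E'
from h import *
a,_=shot('scene','s6')
cv2.imwrite('pics/c6.png',cv2.cvtColor(cv2.resize(a[150:270,220:340],(600,600),interpolation=cv2.INTER_CUBIC),cv2.COLOR_RGB2BGR))
E
```

```text
rel cm [ 1.4  -7.86 21.75] yaw 0.01
time: 21.63
tcp_pos: [0.4378, 0.0498, 0.1383]
tcp_rot: [[-0.914, 0.082, 0.397], [0.08, 0.997, -0.022], [-0.398, 0.011, -0.917]]
time: 21.72
tcp_pos: [0.4366, 0.0486, 0.1333]
tcp_rot: [[-0.917, 0.088, 0.388], [0.086, 0.996, -0.022], [-0.388, 0.013, -0.921]]
wrist_force: [0.9, -0.0, 0.7]
[ 0.385  1.06  -1.462  2.559  1.696  1.333  0.837]
t 21.72 p [0.4366 0.0486 0.1333] head 174.63 tilt [ 0.388 -0.022 -0.921] F [ 0.9 -0.   0.7] w 0.025
rel cm [ 2.18  0.64 10.79] yaw -0.019
```

View pics/c6.png

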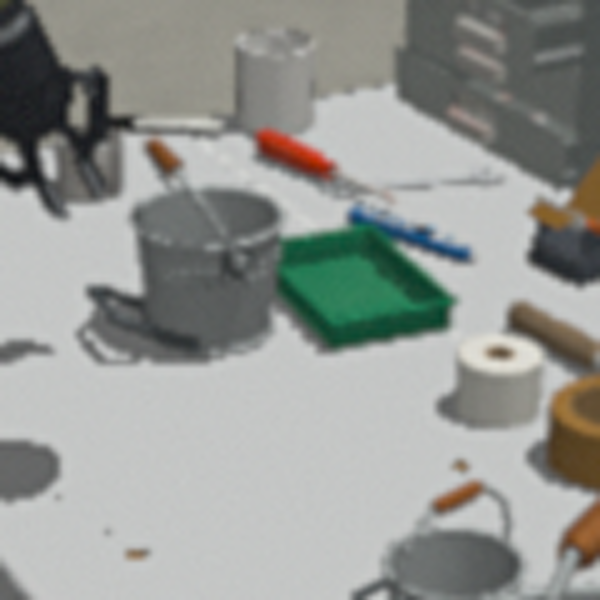

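```bash

python3 -m jog '[{"tx":1.2,"ty":0.4,"tz":1.5,"yaw":-0.019,"grip":-0.4},{"tx":2.2,"ty":0.6,"tz":3,"yaw":-0.019,"grip":-0.4},{"tx":2.2,"ty":0.6,"tz":5,"yaw":-0.019,"grip":-0.4},{"tx":2.2,"ty":0.6,"tz":5,"yaw":-0.019,"grip":-0.4}]' | sed -n '1,4p';
python3 -c "
from station import manip;print(manip.get_obs()['joint_pos'].round(3))";python3 rel.py 0.459 0.0545 0.0255 175.7
```

```text
time: 22.1
tcp_pos: [0.4427, 0.0576, 0.0794]
tcp_rot: [[-0.923, 0.068, 0.379], [0.064, 0.998, -0.023], [-0.38, 0.002, -0.925]]
wrist_force: [-0.3, 0.3, -0.5]
[ 0.341  1.259 -1.471  2.56   1.777  1.513  0.829]
t 22.1 p [0.4427 0.0576 0.0794] head 176.06 tilt [ 0.379 -0.023 -0.925] F [-0.3  0.3 -0.5] w 0.0257
rel cm [ 0.52 -0.21  5.62] yaw 0.006
```

```bash

python3 -m jog '[{"tx":0.5,"ty":-0.2,"tz":1,"yaw":0,"grip":-0.4},{"tx":0.5,"ty":-0.2,"tz":2.5,"yaw":0,"grip":-0.4},{"tx":0.5,"ty":-0.2,"tz":4,"yaw":0,"grip":-0.4},{"tx":0.5,"ty":-0.2,"tz":5,"yaw":0,"grip":-0.4},{"tx":0.5,"ty":-0.2,"tz":5.4,"yaw":0,"grip":-0.4}]' | sed -n '1,5p';
python3 rel.py 0.4586 0.0545 0.0252 175.7
python3 - <<'E'
from h import *
a,_=shot('scene','s7');b,_=shot('top','t7')
cv2.imwrite('pics/c7.png',cv2.cvtColor(np.hstack([cv2.resize(a[170:240,215:305],(450,350),interpolation=cv2.INTER_CUBIC),cv2.resize(b[180:260,170:250],(350,350),interpolation=cv2.INTER_CUBIC)]),cv2.COLOR_RGB2BGR))
E
```

```text
time: 22.52
tcp_pos: [0.4595, 0.0555, 0.0293]
tcp_rot: [[-0.922, 0.067, 0.381], [0.063, 0.998, -0.022], [-0.382, 0.003, -0.924]]
wrist_force: [0.5, -0.0, 0.2]
grip_width: 0.0257
t 22.52 p [0.4595 0.0555 0.0293] head 176.1 tilt [ 0.381 -0.022 -0.924] F [ 0.5 -0.   0.2] w 0.0257
rel cm [ 0.23 -0.11  0.34] yaw 0.007
```

View pics/c7.png

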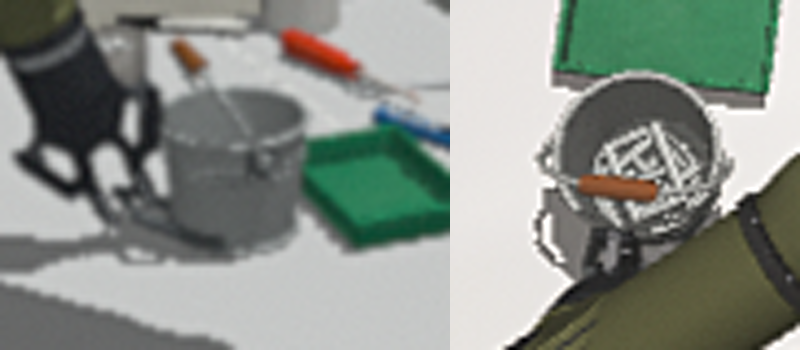

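The fingers straddle the bar, at about (100,200) in the left half, and the front knuckle clears the rim. Closing lightly.

```bash

python3 -m jog '[{"tx":0.2,"ty":-0.1,"tz":0.3,"yaw":0,"grip":-0.4},{"tx":0.2,"ty":-0.1,"tz":0.3,"yaw":0,"grip":-1},{"tx":0.2,"ty":-0.1,"tz":0.3,"yaw":0,"grip":-1},{"tx":0.2,"ty":-0.1,"tz":0.3,"yaw":0,"grip":-1},{"tx":0.2,"ty":-0.1,"tz":0.3,"yaw":0,"grip":-1}]' 20 | sed -n '1,5p';
python3 rel.py 0.4586 0.0545 0.0252 175.7
python3 -c "
from station import manip;print(manip.get_obs()['joint_pos'].round(3))"
```

```text
time: 23.03
tcp_pos: [0.4593, 0.0546, 0.0272]
tcp_rot: [[-0.921, 0.067, 0.384], [0.063, 0.998, -0.022], [-0.385, 0.004, -0.923]]
wrist_force: [-1.1, 0.3, 7.2]
grip_width: 0.0091
t 23.03 p [0.4593 0.0546 0.0272] head 176.08 tilt [ 0.384 -0.022 -0.923] F [-1.1  0.3  7.2] w 0.0091
rel cm [ 0.14 -0.01  0.16] yaw 0.007
[ 0.357  1.402 -1.401  2.524  1.923  1.58   0.882]
```

```bash

python3 -m jog '[{"tx":-1,"ty":0,"tz":-1,"yaw":0,"grip":-1},{"tx":-2.2,"ty":0,"tz":-2.2,"yaw":0,"grip":-1},{"tx":-3.8,"ty":0,"tz":-3.5,"yaw":0,"grip":-1},{"tx":-5,"ty":0,"tz":-4.2,"yaw":0,"grip":-1},{"tx":-6.3,"ty":0,"tz":-4.7,"yaw":0,"grip":-1}]' 20 | sed -n '1,5p';
python3 - <<'E'
from h import *
a,_=shot('scene','s8');b,_=shot('top','t8')
cv2.imwrite('pics/c8.png',cv2.cvtColor(np.hstack([cv2.resize(a[150:240,205:325],(480,360),interpolation=cv2.INTER_CUBIC),cv2.resize(b[150:250,170:260],(310,360),interpolation=cv2.INTER_CUBIC)]),cv2.COLOR_RGB2BGR))
E
```

```text
time: 23.45
tcp_pos: [0.498, 0.0517, 0.0955]
tcp_rot: [[-0.922, 0.064, 0.382], [0.061, 0.998, -0.021], [-0.382, 0.004, -0.924]]
wrist_force: [-4.8, 0.1, 0.0]
grip_width: 0.0091
```

View pics/c8.png

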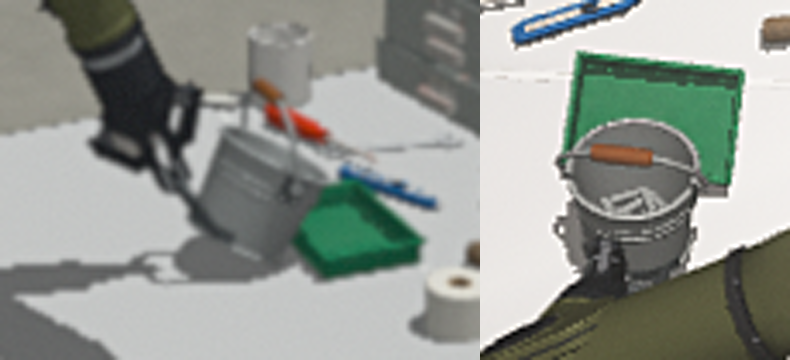

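```bash
cat > ang.py <<'E'
from h import *
import sys
np.set_printoptions(precision=3,suppress=True)
A=[]
nm=sys.argv[1]
for n in('scene','top'):
    im,d=shot(n,n[0]+nm);P=world(n,d).reshape(-1,3);h=cv2.cvtColor(im,cv2.COLOR_RGB2HSV).reshape(-1,3)
    f=np.array([.997,-.073,0]);l=np.array([.073,.997,0]);q=P-np.array([.622,.0425,0])
    S=np.c_[q@f,q@l,P[:,2]]
    k=(abs(S[:,1])<.075)&(S[:,0]>-.22)&(S[:,0]<.2)&(S[:,2]>.01)&(S[:,2]<.3)&(h[:,1]<45)&(h[:,2]>75)&(h[:,2]<200)
    A.append(S[k]);
    # buckles in the tray: light/grey pixels low inside the tray footprint
    k=(abs(S[:,1])<.08)&(S[:,0]>.01)&(S[:,0]<.108)&(S[:,2]>.002)&(S[:,2]<.03)&(h[:,1]<60)&(h[:,2]>60)
    print(n,len(A[-1]),'grey in tray',k.sum())
S=np.vstack(A); s=S[:,[0,2]]
# keep dense pixels
H,xe,ze=np.histogram2d(s[:,0],s[:,1],bins=[84,58],range=[[-.22,.2],[.01,.3]])
ix=np.clip(((s[:,0]+.22)/.005).astype(int),0,83);iz=np.clip(((s[:,1]-.01)/.005).astype(int),0,57)
m=((H>=2)*255).astype(np.uint8); m=cv2.morphologyEx(m,cv2.MORPH_OPEN,np.ones((3,3),np.uint8))
s=s[m[ix,iz]>0]
r=cv2.minAreaRect((s*1000).astype(np.float32));print('rect mm',np.round(r[0],0),np.round(r[1],0),round(r[2],1)); print('corners',cv2.boxPoints(r).round(0).tolist())
print('u range',s[:,0].min(),s[:,0].max(),'z',s[:,1].min(),s[:,1].max())
hull=cv2.convexHull((s*1000).astype(np.float32));print('hull',cv2.approxPolyDP(hull,6,True)[:,0].round(0).tolist())
from station import manip
o=manip.get_obs();R=np.array(o['tcp_rot']);b=np.array(o['tcp_pos'])-R[:,2]*.016-np.array([.622,.0425,0]);print('bar u',round(b@np.array([.997,-.073,0])*1000),'lat',round(b@np.array([.073,.997,0])*1000),'z',round(b[2]*1000),'F',o['wrist_force'].round(1),'t',round(float(o['time']),2),'j',o['joint_pos'].round(2))
E
python3 -m jog '[{"tx":-1.5,"ty":0,"tz":-0.7,"yaw":0,"grip":-1},{"tx":-3,"ty":0,"tz":-1.4,"yaw":0,"grip":-1},{"tx":-4.6,"ty":0,"tz":-2.1,"yaw":0,"grip":-1},{"tx":-6.2,"ty":0,"tz":-2.7,"yaw":0,"grip":-1},{"tx":-7.8,"ty":0,"tz":-3.2,"yaw":0,"grip":-1}]' | sed -n '1,5p';
python3 -m jog '[{"tx":-1.5,"ty":0,"tz":-0.6,"yaw":0,"grip":-1},{"tx":-3,"ty":0,"tz":-1.2,"yaw":0,"grip":-1},{"tx":-4.3,"ty":0,"tz":-1.7,"yaw":0,"grip":-1},{"tx":-5.1,"ty":0,"tz":-1.9,"yaw":0,"grip":-1},{"tx":-5.1,"ty":0,"tz":-1.9,"yaw":0,"grip":-1}]' | sed -n '1,5p';
python3 ang.py 9
```

```text
time: 23.97
tcp_pos: [0.5583, 0.0467, 0.155]
tcp_rot: [[-0.921, 0.068, 0.383], [0.063, 0.998, -0.023], [-0.384, 0.003, -0.924]]
wrist_force: [1.3, 0.1, -6.2]
grip_width: 0.0088
time: 24.38
tcp_pos: [0.5979, 0.0431, 0.191]
tcp_rot: [[-0.922, 0.07, 0.381], [0.065, 0.998, -0.025], [-0.382, 0.002, -0.924]]
wrist_force: [1.5, 0.8, -6.6]
grip_width: 0.0088
scene 980 grey in tray 1
top 588 grey in tray 6
rect mm [-15. 136.] [108.  64.] 2.5
corners [[-71.0, 166.0], [-68.0, 102.0], [40.0, 106.0], [37.0, 170.0]]
u range -0.06980621262568099 0.039868839443054804 z 0.10527633983813534 0.16981649333041704
hull [[40.0, 113.0], [36.0, 169.0], [-67.0, 158.0], [-70.0, 138.0], [-25.0, 116.0], [19.0, 105.0]]
bar u -32 lat -1 z 205 F [-0.8 -0.2 -7.7] t 24.48 j [ 0.53  1.02 -1.43  2.05  1.54  1.21  1.52]
```

```bash

python3 -m jog '[{"tx":-1.3,"ty":0,"tz":0.5,"yaw":0,"grip":-1},{"tx":-2.6,"ty":0,"tz":1.1,"yaw":0,"grip":-1},{"tx":-3.9,"ty":0,"tz":1.6,"yaw":0,"grip":-1},{"tx":-5.1,"ty":0,"tz":2.1,"yaw":0,"grip":-1},{"tx":-4.7,"ty":0,"tz":3.1,"yaw":0,"grip":-1}]' | sed -n '1,2p;4,5p';
python3 -m jog '[{"tx":0.2,"ty":0,"tz":0.5,"yaw":0,"grip":-1},{"tx":0.4,"ty":0,"tz":1,"yaw":0,"grip":-1},{"tx":0.4,"ty":0,"tz":1,"yaw":0,"grip":-1}]' | sed -n '1,2p;4,5p';
python3 ang.py 10
```

```text
time: 24.9
tcp_pos: [0.6533, 0.0393, 0.1793]
wrist_force: [1.9, 0.3, -6.3]
grip_width: 0.0088
time: 25.15
tcp_pos: [0.6554, 0.0409, 0.1708]
wrist_force: [1.0, -1.0, 7.2]
grip_width: 0.0087
scene 983 grey in tray 6
top 492 grey in tray 3
rect mm [ 30. 103.] [130.  63.] 12.0
corners [[-40.0, 121.0], [-27.0, 59.0], [101.0, 86.0], [87.0, 148.0]]
u range -0.02895479979918585 0.0896633613424313 z 0.06019117191952339 0.1397716050914033
hull [[89.0, 139.0], [44.0, 139.0], [-21.0, 115.0], [-27.0, 61.0], [81.0, 83.0]]
bar u 27 lat 1 z 186 F [ 1.7 -1.3  5.3] t 25.25 j [ 0.5   1.09 -1.39  1.91  1.58  1.2   1.63]
```

```bash

python3 -m jog '[{"tx":-0.5,"ty":0,"tz":0.6,"yaw":0,"grip":-1},{"tx":-1,"ty":0,"tz":1.3,"yaw":0,"grip":-1},{"tx":-1.5,"ty":0,"tz":2,"yaw":0,"grip":-1},{"tx":-2,"ty":0,"tz":2.6,"yaw":0,"grip":-1},{"tx":-2.4,"ty":0,"tz":3.2,"yaw":0,"grip":-1}]' | sed -n '1,2p;4,5p';
python3 ang.py 11
```

```text
time: 25.67
tcp_pos: [0.6959, 0.0435, 0.1614]
wrist_force: [-0.8, -0.8, 37.2]
grip_width: 0.0092
scene 1007 grey in tray 24
top 380 grey in tray 2
rect mm [ 57. 111.] [ 37. 121.] 84.0
corners [[-5.0, 99.0], [116.0, 86.0], [119.0, 123.0], [-1.0, 136.0]]
u range -0.003343674432162521 0.1187611712677406 z 0.09030662707966064 0.13492514337199768
hull [[119.0, 117.0], [7.0, 135.0], [-3.0, 106.0], [80.0, 90.0], [115.0, 104.0]]
bar u 67 lat 6 z 176 F [-1.4 -1.1 30. ] t 25.77 j [ 0.48  1.13 -1.37  1.82  1.61  1.19  1.7 ]
```

```bash

python3 -m jog '[{"tx":-0.8,"ty":0,"tz":0.2,"yaw":0,"grip":-1},{"tx":-1.6,"ty":-0.1,"tz":0.5,"yaw":0,"grip":-1},{"tx":-2.4,"ty":-0.2,"tz":0.8,"yaw":0,"grip":-1},{"tx":-3.2,"ty":-0.3,"tz":1.1,"yaw":0,"grip":-1},{"tx":-3.8,"ty":-0.3,"tz":1.4,"yaw":0,"grip":-1}]' | sed -n '1,2p;4,5p';
python3 ang.py 12
```

```text
time: 26.18
tcp_pos: [0.7348, 0.0384, 0.1623]
wrist_force: [-1.8, 0.9, -4.5]
grip_width: 0.0089
scene 1009 grey in tray 30
top 272 grey in tray 0
rect mm [79. 93.] [ 97. 124.] 69.0
corners [[3.0, 69.0], [119.0, 25.0], [154.0, 116.0], [38.0, 160.0]]
u range 0.005251063533016398 0.1495742360851548 z 0.0652198918984419 0.15418031796708576
hull [[150.0, 117.0], [51.0, 154.0], [6.0, 68.0], [145.0, 91.0]]
bar u 107 lat 4 z 177 F [-1.4  0.8 -4.9] t 26.28 j [ 0.47  1.15 -1.35  1.7   1.58  1.18  1.81]
```

```bash

python3 -m jog '[{"tx":-0.7,"ty":0,"tz":0.4,"yaw":0,"grip":-1},{"tx":-1.2,"ty":-0.1,"tz":0.6,"yaw":0,"grip":-1},{"tx":-1.6,"ty":-0.2,"tz":0.8,"yaw":0,"grip":-1}]' 20 | sed -n '1,2p;4,5p';
python3 -m jog '[{"tx":0,"ty":0,"tz":0,"yaw":0,"grip":-1},{"tx":0,"ty":0,"tz":0,"yaw":0,"grip":-1},{"tx":0.2,"ty":0,"tz":-0.3,"yaw":0,"grip":-1}]' 110 | sed -n '1,2p;4,5p';
python3 -m jog '[{"tx":0.5,"ty":0,"tz":-0.7,"yaw":0,"grip":-1},{"tx":1.2,"ty":0,"tz":-1.2,"yaw":0,"grip":-1},{"tx":1.9,"ty":0,"tz":-1.6,"yaw":0,"grip":-1},{"tx":2.6,"ty":0,"tz":-2,"yaw":0,"grip":-1},{"tx":3.3,"ty":0,"tz":-2.4,"yaw":0,"grip":-1}]' 110 | sed -n '1,2p;4,5p';
python3 ang.py 13
python3 - <<'E'
import cv2,numpy as np
a=cv2.imread('pics/s13.png');b=cv2.imread('pics/t13.png')
cv2.imwrite('pics/c13.png',np.hstack([cv2.resize(a[150:240,225:345],(480,360),interpolation=cv2.INTER_CUBIC),cv2.resize(b[140:240,170:260],(310,360),interpolation=cv2.INTER_CUBIC)]))
E
```

```text
time: 26.53
tcp_pos: [0.7526, 0.0355, 0.1606]
wrist_force: [-2.4, 1.5, -6.0]
grip_width: 0.0091
time: 26.78
tcp_pos: [0.7492, 0.0354, 0.1616]
wrist_force: [-1.5, 0.7, -7.1]
grip_width: 0.0056
time: 27.2
tcp_pos: [0.7087, 0.0376, 0.1707]
wrist_force: [-0.3, -0.4, -7.4]
grip_width: 0.0052
scene 1038 grey in tray 28
top 269 grey in tray 0
rect mm [ 60. 114.] [ 55. 122.] 72.1
corners [[-7.0, 106.0], [110.0, 69.0], [127.0, 121.0], [10.0, 159.0]]
u range -0.004939240487318634 0.12361062466731167 z 0.08006377200441483 0.15481498411895223
hull [[124.0, 122.0], [23.0, 155.0], [-5.0, 106.0], [96.0, 81.0]]
bar u 80 lat 2 z 185 F [-0.8  0.8 -6.3] t 27.3 j [ 0.49  1.12 -1.36  1.77  1.57  1.18  1.76]
```

View pics/c13.png

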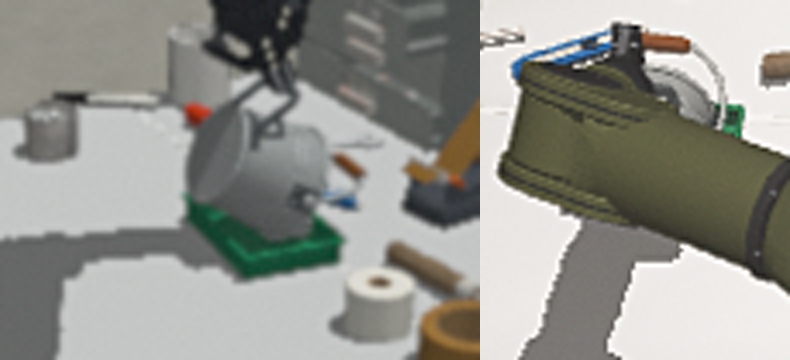

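```bash

for i in 1 2 3; do python3 -m jog '[{"tx":0,"ty":0,"tz":0,"yaw":0,"grip":-1},{"tx":0,"ty":0,"tz":0,"yaw":0,"grip":-1},{"tx":0,"ty":0,"tz":0,"yaw":0,"grip":-1}]' | sed -n '1p;2p;4p'; done
python3 ang.py 14
```

```text
time: 27.55
tcp_pos: [0.7082, 0.0381, 0.1705]
wrist_force: [0.2, 0.4, -5.8]
time: 27.8
tcp_pos: [0.7083, 0.0381, 0.1705]
wrist_force: [0.0, 0.5, -5.5]
time: 28.05
tcp_pos: [0.7084, 0.038, 0.1704]
wrist_force: [-0.4, 0.6, -5.6]
scene 1032 grey in tray 29
top 273 grey in tray 2
rect mm [ 52. 110.] [135.  40.] 0.1
corners [[-15.0, 130.0], [-15.0, 90.0], [120.0, 91.0], [120.0, 130.0]]
u range -0.014973430186646432 0.11959723188210537 z 0.09024757128989114 0.12995990398876944
hull [[119.0, 123.0], [7.0, 130.0], [-2.0, 126.0], [-15.0, 93.0], [100.0, 90.0]]
bar u 80 lat 2 z 185 F [-1.  -0.2 -6.5] t 28.15 j [ 0.49  1.12 -1.36  1.77  1.57  1.18  1.76]
```

```bash

python3 -m jog '[{"tx":-0.4,"ty":0,"tz":-1.2,"yaw":0,"grip":-1},{"tx":-0.8,"ty":0,"tz":-2.5,"yaw":0,"grip":-1},{"tx":-1.2,"ty":0,"tz":-3.8,"yaw":0,"grip":-1},{"tx":-1.6,"ty":0,"tz":-5,"yaw":0,"grip":-1},{"tx":-1.6,"ty":0,"tz":-5,"yaw":0,"grip":-1}]' 110| sed -n '1p;2p;4p'
python3 -m jog '[{"tx":0,"ty":0,"tz":0,"yaw":0,"grip":-1},{"tx":0,"ty":0,"tz":0,"yaw":0,"grip":-1},{"tx":0,"ty":0,"tz":0,"yaw":0,"grip":-1}]' | sed -n '1p;2p;4p'
python3 ang.py 15
python3 - <<'E'
import cv2,numpy as np
a=cv2.imread('pics/s15.png');b=cv2.imread('pics/t15.png')
cv2.imwrite('pics/c15.png',np.hstack([cv2.resize(a[150:240,235:335],(480,432),interpolation=cv2.INTER_CUBIC),cv2.resize(b[140:240,185:260],(310,432),interpolation=cv2.INTER_CUBIC)]))
E
```

```text
time: 28.57
tcp_pos: [0.7043, 0.0391, 0.2276]
wrist_force: [0.4, 1.0, -4.0]
time: 28.82
tcp_pos: [0.7042, 0.039, 0.2272]
wrist_force: [0.2, -0.3, -6.6]
scene 1163 grey in tray 154
top 280 grey in tray 0
rect mm [ 46. 158.] [ 97. 119.] 67.4
corners [[-28.0, 137.0], [82.0, 91.0], [119.0, 180.0], [9.0, 226.0]]
u range -0.024695625000511496 0.11486793965767823 z 0.13056244793917826 0.218417836822002
hull [[115.0, 182.0], [21.0, 218.0], [-25.0, 135.0], [94.0, 132.0]]
bar u 76 lat 2 z 241 F [ 0.  -0.3 -5.5] t 28.92 j [ 0.5   1.03 -1.4   1.74  1.47  1.19  1.82]
```

View pics/c15.png

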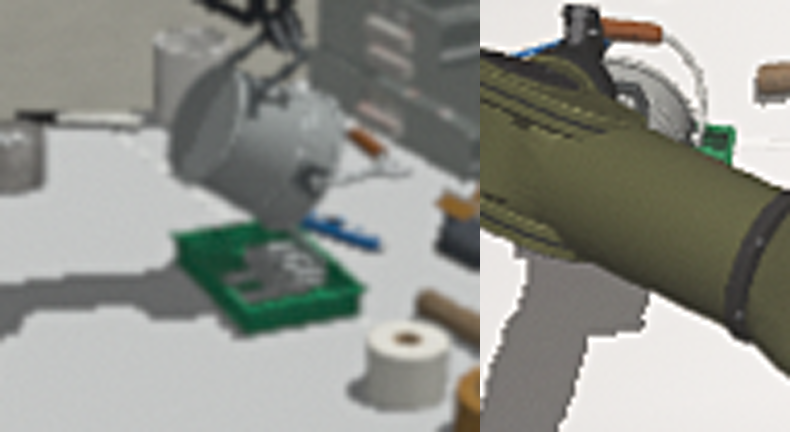

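The buckles now lie heaped in the tray at about (285,265) in the left half, and the pail is held at about 115°. I'll give it a small shake low over the tray in case one sticks, then weigh it.

```bash

python3 -m jog '[{"tx":0.6,"ty":0,"tz":1.5,"yaw":0,"grip":-1},{"tx":1,"ty":0,"tz":2.5,"yaw":0,"grip":-1},{"tx":0.2,"ty":0,"tz":1.5,"yaw":0,"grip":-1},{"tx":1,"ty":0,"tz":2.8,"yaw":0,"grip":-1},{"tx":0.2,"ty":0,"tz":1.5,"yaw":0,"grip":-1}]' 110| sed -n '1p;2p;4p'
for i in 1 2 3 4; do python3 -m jog '[{"tx":0,"ty":0,"tz":0,"yaw":0,"grip":-1}]' | sed -n '1p;4p'; done
python3 ang.py 16
```

```text
time: 29.33
tcp_pos: [0.7051, 0.037, 0.2052]
wrist_force: [-1.2, -1.6, -8.6]
time: 29.42
wrist_force: [1.1, 1.9, -3.4]
time: 29.5
wrist_force: [-0.1, -1.0, -7.1]
time: 29.58
wrist_force: [-0.8, 0.2, -6.6]
time: 29.67
wrist_force: [-1.1, -0.1, -6.0]
scene 1147 grey in tray 135
top 253 grey in tray 0
rect mm [ 53. 146.] [ 49. 131.] 82.3
corners [[-16.0, 130.0], [114.0, 113.0], [121.0, 161.0], [-9.0, 179.0]]
u range -0.014556442412406683 0.11981585549805066 z 0.11572978129228795 0.16980744441846685
hull [[120.0, 156.0], [6.0, 170.0], [-15.0, 132.0], [92.0, 116.0]]
bar u 77 lat 0 z 218 F [ 0.3 -0.7 -5.8] t 29.77 j [ 0.49  1.06 -1.37  1.75  1.49  1.17  1.81]
```

```bash

python3 -m jog '[{"tx":0.5,"ty":0,"tz":-1.5,"yaw":0,"grip":-1},{"tx":2.2,"ty":0,"tz":-2.3,"yaw":0,"grip":-1},{"tx":4,"ty":0,"tz":-3,"yaw":0,"grip":-1},{"tx":5.8,"ty":0,"tz":-3.8,"yaw":0,"grip":-1},{"tx":7.6,"ty":0,"tz":-4.6,"yaw":0,"grip":-1}]' 110| sed -n '1p;2p;4p'
python3 -m jog '[{"tx":1.3,"ty":0,"tz":-0.8,"yaw":0,"grip":-1},{"tx":2.3,"ty":0,"tz":-1.3,"yaw":0,"grip":-1},{"tx":2.6,"ty":0,"tz":-1.5,"yaw":0,"grip":-1}]' 60| sed -n '1p;2p;4p'
python3 -m jog '[{"tx":0,"ty":0,"tz":0,"yaw":0,"grip":-1},{"tx":0,"ty":0,"tz":0,"yaw":0,"grip":-1},{"tx":0,"ty":0,"tz":0,"yaw":0,"grip":-1},{"tx":0,"ty":0,"tz":0,"yaw":0,"grip":-1},{"tx":0,"ty":0,"tz":0,"yaw":0,"grip":-1}]' 20| sed -n '1,5p'
python3 ang.py 17
```

```text
time: 30.18
tcp_pos: [0.616, 0.0426, 0.2169]
wrist_force: [-0.0, 0.2, -5.1]
time: 30.43
tcp_pos: [0.584, 0.0451, 0.2215]
wrist_force: [-0.3, 0.4, -5.2]
time: 30.85
tcp_pos: [0.5844, 0.045, 0.2214]
tcp_rot: [[-0.916, 0.06, 0.396], [0.059, 0.998, -0.014], [-0.396, 0.01, -0.918]]
wrist_force: [-0.2, 0.1, -5.5]
grip_width: 0.0055
scene 1207 grey in tray 111
top 503 grey in tray 138
rect mm [  5. 116.] [ 93. 278.] 54.0
corners [[-135.0, 160.0], [90.0, -3.0], [144.0, 72.0], [-81.0, 235.0]]
u range -0.12988955204982544 0.10472701289681433 z 0.010409971425879516 0.18970543885444813
hull [[100.0, 10.0], [104.0, 34.0], [-2.0, 178.0], [-57.0, 190.0], [-125.0, 173.0], [-130.0, 156.0], [71.0, 11.0]]
bar u -44 lat 0 z 236 F [ 0.3  0.5 -5.7] t 30.95 j [ 0.54  0.92 -1.41  2.07  1.48  1.12  1.53]
```

```bash
sed -i 's/s=S\[:,\[0,2\]\]/S=S[S[:,2]>.045]; s=S[:,[0,2]]/' ang.py
python3 -m jog '[{"tx":0,"ty":0,"tz":0,"yaw":0,"grip":-0.81},{"tx":0,"ty":0,"tz":0,"yaw":0,"grip":-0.81},{"tx":0,"ty":0,"tz":0,"yaw":0,"grip":-1},{"tx":0,"ty":0,"tz":0,"yaw":0,"grip":-1},{"tx":0,"ty":0,"tz":0,"yaw":0,"grip":-1}]' 20| sed -n '1,5p'
python3 ang.py 18
```

```text
time: 31.37
tcp_pos: [0.5842, 0.0451, 0.2213]
tcp_rot: [[-0.916, 0.059, 0.396], [0.059, 0.998, -0.014], [-0.396, 0.01, -0.918]]
wrist_force: [0.1, -0.1, -5.9]
grip_width: 0.0088
scene 1222 grey in tray 108
top 496 grey in tray 134
rect mm [-60. 171.] [ 47. 112.] 70.9
corners [[-121.0, 168.0], [-14.0, 131.0], [1.0, 175.0], [-105.0, 212.0]]
u range -0.11474885114654278 -3.5746917074605904e-05 z 0.14021712115564366 0.19439518685746882
hull [[-0.0, 173.0], [-40.0, 189.0], [-109.0, 194.0], [-115.0, 184.0], [-42.0, 140.0], [-9.0, 158.0]]
bar u -44 lat 0 z 236 F [ 1.1 -0.  -4.9] t 31.47 j [ 0.54  0.92 -1.41  2.07  1.48  1.12  1.53]
```

```bash

python3 -m jog '[{"tx":-1.3,"ty":0,"tz":0.7,"yaw":0,"grip":-1},{"tx":-2.4,"ty":0,"tz":1.6,"yaw":0,"grip":-1},{"tx":-2,"ty":0,"tz":2.8,"yaw":0,"grip":-1},{"tx":-1.4,"ty":0,"tz":4.1,"yaw":0,"grip":-1},{"tx":-0.9,"ty":0,"tz":5.2,"yaw":0,"grip":-1}]' 20| sed -n '1,5p'
python3 ang.py 19
```

```text
time: 31.88
tcp_pos: [0.6133, 0.0435, 0.1764]
tcp_rot: [[-0.916, 0.06, 0.396], [0.06, 0.998, -0.015], [-0.396, 0.01, -0.918]]
wrist_force: [0.3, -1.1, -5.9]
grip_width: 0.0085
scene 1158 grey in tray 96
top 476 grey in tray 52
rect mm [-24. 124.] [ 50. 111.] 74.4
corners [[-85.0, 114.0], [23.0, 84.0], [36.0, 133.0], [-71.0, 163.0]]
u range -0.07942784224147659 0.033199815921877 z 0.09036023757356648 0.15955502857659842
hull [[31.0, 134.0], [-68.0, 160.0], [-79.0, 133.0], [2.0, 90.0], [23.0, 97.0]]
bar u -16 lat 0 z 189 F [-0.7 -1.4 -5.5] t 31.98 j [ 0.51  1.01 -1.34  2.04  1.58  1.12  1.52]
```

```bash

python3 -m jog '[{"tx":-0.7,"ty":0,"tz":-1.7,"yaw":0,"grip":-1},{"tx":-1.4,"ty":0,"tz":-3.2,"yaw":0,"grip":-1},{"tx":-3,"ty":0,"tz":-2.5,"yaw":0,"grip":-1},{"tx":-4.7,"ty":0,"tz":-1.8,"yaw":0,"grip":-1},{"tx":-4.7,"ty":0,"tz":-1.8,"yaw":0,"grip":-1}]' 20| sed -n '1,2p;4p'
python3 -m jog '[{"tx":0.7,"ty":0,"tz":1.6,"yaw":0,"grip":-1},{"tx":1.3,"ty":0,"tz":3,"yaw":0,"grip":-1},{"tx":2.1,"ty":0,"tz":3,"yaw":0,"grip":-1},{"tx":3.2,"ty":0,"tz":3,"yaw":0,"grip":-1}]' 20| sed -n '1,2p;4p'
python3 ang.py 20
```

```text
time: 32.4
tcp_pos: [0.6517, 0.0397, 0.2116]
wrist_force: [1.6, -0.7, -6.7]
time: 32.73
tcp_pos: [0.6379, 0.0431, 0.1762]
wrist_force: [2.2, -1.5, 20.3]
scene 1115 grey in tray 93
top 500 grey in tray 33
rect mm [ 10. 127.] [108.  90.] 55.4
corners [[-58.0, 109.0], [17.0, 57.0], [78.0, 146.0], [4.0, 198.0]]
u range -0.053874764463009275 0.06482892284463171 z 0.10529835266158738 0.19496217480222988
hull [[65.0, 139.0], [2.0, 195.0], [-54.0, 107.0], [56.0, 115.0]]
bar u 8 lat 2 z 191 F [-0. -1.  7.] t 32.83 j [ 0.5   1.02 -1.33  1.98  1.58  1.11  1.56]
```

```bash

python3 -m jog '[{"tx":1,"ty":0,"tz":-0.2,"yaw":0,"grip":-1},{"tx":2,"ty":0,"tz":-0.4,"yaw":0,"grip":-1},{"tx":3,"ty":0,"tz":-0.6,"yaw":0,"grip":-1},{"tx":4.4,"ty":0,"tz":-0.8,"yaw":0,"grip":-1},{"tx":5.8,"ty":0,"tz":-1,"yaw":0,"grip":-1}]' 20| sed -n '1,2p;4p'
python3 ang.py 21
```

```text
time: 33.25
tcp_pos: [0.5825, 0.0497, 0.1673]
wrist_force: [-1.7, 1.0, 6.1]
scene 1126 grey in tray 101
top 917 grey in tray 135
rect mm [-15. 126.] [79. 58.] 0.5
corners [[-55.0, 154.0], [-55.0, 96.0], [25.0, 97.0], [24.0, 155.0]]
u range -0.05480872496267011 0.024768995968201087 z 0.09674059826028669 0.15493959217252518
hull [[24.0, 152.0], [-26.0, 149.0], [-54.0, 119.0], [-55.0, 103.0], [20.0, 97.0]]
bar u -49 lat 4 z 181 F [-3.9 -1.4 13.7] t 33.35 j [ 0.49  1.01 -1.34  2.15  1.65  1.12  1.37]
```

```bash

python3 -m jog '[{"tx":1.3,"ty":0,"tz":0,"yaw":0,"grip":-1},{"tx":2.8,"ty":-0.1,"tz":0.1,"yaw":0,"grip":-1},{"tx":4,"ty":-0.2,"tz":0.3,"yaw":0,"grip":-1},{"tx":5.2,"ty":-0.3,"tz":0.5,"yaw":0,"grip":-1},{"tx":6.1,"ty":-0.3,"tz":0.7,"yaw":0,"grip":-1}]' 20| sed -n '1,2p;4p'
python3 ang.py 22
```

```text
time: 33.77
tcp_pos: [0.5275, 0.0518, 0.1368]
wrist_force: [-0.2, 0.5, 0.1]
scene 1043 grey in tray 101
top 1211 grey in tray 127
rect mm [-46. 100.] [ 94. 136.] 16.4
corners [[-110.0, 152.0], [-71.0, 21.0], [18.0, 48.0], [-20.0, 178.0]]
u range -0.10830970223423886 0.014776354259634613 z 0.045044182031281244 0.15453962415605604
hull [[14.0, 46.0], [14.0, 64.0], [-30.0, 152.0], [-108.0, 149.0], [-85.0, 66.0]]
bar u -102 lat 2 z 151 F [-4.7  0.1  6.1] t 33.87 j [ 0.46  1.04 -1.34  2.33  1.76  1.17  1.15]
```

```bash

python3 -m jog '[{"tx":0.5,"ty":0,"tz":0.5,"yaw":0,"grip":-1},{"tx":1,"ty":-0.1,"tz":1,"yaw":0,"grip":-1},{"tx":1.7,"ty":-0.2,"tz":1.4,"yaw":0,"grip":-1},{"tx":2.4,"ty":-0.2,"tz":1.8,"yaw":0,"grip":-1},{"tx":3.3,"ty":-0.2,"tz":2.4,"yaw":0,"grip":-1}]' 20| sed -n '1,2p;4p'
python3 ang.py 23
```

```text
time: 34.28
tcp_pos: [0.5129, 0.0635, 0.1134]
wrist_force: [-35.2, 1.6, 93.9]
scene 1019 grey in tray 99
top 1340 grey in tray 137
rect mm [-50.  76.] [106. 129.] 43.1
corners [[-133.0, 87.0], [-45.0, -7.0], [33.0, 65.0], [-55.0, 159.0]]
u range -0.129417332019835 0.019549893693236287 z 0.04502244000923006 0.14992676292465645
hull [[19.0, 53.0], [19.0, 66.0], [-16.0, 117.0], [-49.0, 150.0], [-70.0, 145.0], [-128.0, 91.0], [-128.0, 82.0], [-28.0, 46.0]]
bar u -121 lat 11 z 124 F [-25.7   5.5  56.6] t 34.38 j [ 0.41  1.11 -1.32  2.41  1.86  1.24  1.02]
```

```bash

python3 -m jog '[{"tx":0.4,"ty":0,"tz":-0.5,"yaw":0,"grip":-1},{"tx":1,"ty":0,"tz":-0.2,"yaw":0,"grip":-1}]' 20| sed -n '1,2p;4p'
python3 -m jog '[{"tx":0.5,"ty":0,"tz":0.1,"yaw":0,"grip":-1},{"tx":1.2,"ty":0,"tz":0.5,"yaw":0,"grip":-1}]' 20| sed -n '1,5p'
python3 ang.py 24
```

```text
time: 34.55
tcp_pos: [0.5027, 0.0702, 0.1163]
wrist_force: [-15.4, 6.9, 60.0]
time: 34.72
tcp_pos: [0.4989, 0.0779, 0.115]
tcp_rot: [[-0.887, 0.011, 0.463], [0.038, 0.998, 0.048], [-0.461, 0.06, -0.885]]
wrist_force: [-23.5, 3.9, 81.4]
grip_width: 0.0082
scene 996 grey in tray 101
top 1271 grey in tray 196
rect mm [-74.  79.] [ 90. 126.] 32.5
corners [[-146.0, 108.0], [-78.0, 2.0], [-2.0, 50.0], [-70.0, 156.0]]
u range -0.13476006722539244 -0.0056370038468784725 z 0.04504148892266291 0.1549825145653667
hull [[-6.0, 48.0], [-70.0, 155.0], [-127.0, 114.0], [-135.0, 98.0], [-109.0, 68.0], [-37.0, 45.0]]
bar u -134 lat 25 z 128 F [-11.9   3.7  41.6] t 34.82 j [ 0.38  1.11 -1.34  2.47  1.91  1.28  0.93]
```

```bash
python3 - <<'E'
import cv2,numpy as np
a=cv2.imread('pics/s24.png');b=cv2.imread('pics/t24.png')
A=cv2.resize(a[155:255,205:325],(480,400),interpolation=cv2.INTER_CUBIC)
B=cv2.resize(b[140:265,150:250],(320,400),interpolation=cv2.INTER_CUBIC)
cv2.imwrite('pics/c24.png',np.hstack([A,B]))
E
```

```text
(no output)
```

View pics/c24.png

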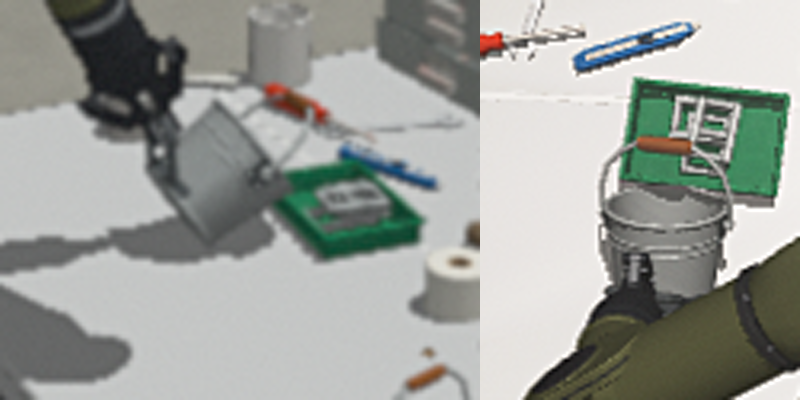

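The last picture shows the pail empty at about 45°, with its foot's front edge on the bench, and the buckles lying in the tray. The fingers are pushed too deep on the bar, so I'll back off along the tool axis first and then follow the arc.

```bash

python3 -m jog '[{"tx":0,"ty":-0.3,"tz":-0.6,"yaw":0,"grip":-1},{"tx":0,"ty":-0.6,"tz":-1.2,"yaw":0,"grip":-1}]' 20| sed -n '1,5p'
python3 -m jog '[{"tx":0,"ty":-0.3,"tz":-0.3,"yaw":0,"grip":-1}]' 20| sed -n '1,5p'; python3 ang.py 25
```

```text
time: 34.98
tcp_pos: [0.4927, 0.0733, 0.1254]
tcp_rot: [[-0.888, 0.009, 0.46], [0.037, 0.998, 0.052], [-0.459, 0.063, -0.886]]
wrist_force: [0.4, -0.0, -5.9]
grip_width: 0.0082
time: 35.07
tcp_pos: [0.4908, 0.069, 0.1279]
tcp_rot: [[-0.888, 0.011, 0.459], [0.038, 0.998, 0.049], [-0.458, 0.061, -0.887]]
wrist_force: [0.5, -0.9, -6.4]
grip_width: 0.0082
scene 1015 grey in tray 95
top 1254 grey in tray 189
rect mm [-88.  85.] [ 93. 129.] 27.4
corners [[-159.0, 121.0], [-99.0, 6.0], [-16.0, 49.0], [-76.0, 164.0]]
u range -0.14786224711254378 -0.020349567012683367 z 0.04504972823285702 0.15985798498269066
hull [[-21.0, 47.0], [-75.0, 159.0], [-148.0, 118.0], [-133.0, 75.0], [-45.0, 45.0]]
bar u -140 lat 15 z 142 F [ 0.   0.6 -5.7] t 35.17 j [ 0.41  1.07 -1.36  2.48  1.89  1.25  0.94]
```

```bash

python3 -m jog '[{"tx":-0.6,"ty":0,"tz":-1.1,"yaw":0,"grip":-1},{"tx":-2.2,"ty":-0.1,"tz":-0.2,"yaw":0,"grip":-1},{"tx":-4.3,"ty":-0.3,"tz":0.9,"yaw":0,"grip":-1},{"tx":-6.4,"ty":-0.5,"tz":1.9,"yaw":0,"grip":-1},{"tx":-8.3,"ty":-0.6,"tz":2.9,"yaw":0,"grip":-1}]' 20| sed -n '1,5p'
python3 -m jog '[{"tx":0,"ty":0,"tz":0,"yaw":0,"grip":-1},{"tx":0,"ty":0,"tz":0,"yaw":0,"grip":-1}]' 20| sed -n '1,2p;4p'; sed -i "s/abs(S\[:,1\])<.075)&(S\[:,0\]>-.22/abs(S[:,1]-.01)<.08)\&(S[:,0]>-.22/" ang.py; python3 ang.py 26
```

```text
time: 35.58
tcp_pos: [0.5792, 0.0583, 0.1383]
tcp_rot: [[-0.889, 0.015, 0.458], [0.04, 0.998, 0.045], [-0.456, 0.059, -0.888]]
wrist_force: [-0.7, 0.4, -5.5]
grip_width: 0.0083
time: 35.75
tcp_pos: [0.5795, 0.0572, 0.1376]
wrist_force: [-1.6, -0.6, -4.9]
scene 1038 grey in tray 102
top 1147 grey in tray 71
rect mm [ 19. 120.] [112. 136.] 71.9
corners [[-63.0, 88.0], [66.0, 45.0], [101.0, 152.0], [-28.0, 194.0]]
u range -0.049829559543479396 0.09860436898359194 z 0.050241910334442474 0.16999526153704525
hull [[99.0, 145.0], [92.0, 155.0], [2.0, 170.0], [-48.0, 132.0], [-49.0, 105.0], [61.0, 50.0]]
bar u -53 lat 11 z 151 F [-0.6 -0.2 -4.7] t 35.85 j [ 0.49  1.07 -1.31  2.23  1.82  1.11  1.26]
```

```bash

python3 -m jog '[{"tx":0.3,"ty":0,"tz":0.5,"yaw":0,"grip":-1},{"tx":0.4,"ty":0,"tz":0.7,"yaw":0,"grip":-1},{"tx":0.4,"ty":0,"tz":0.7,"yaw":0,"grip":-1}]' 20| sed -n '1,2p;4p'
python3 -m jog '[{"tx":0,"ty":0,"tz":0,"yaw":0,"grip":-0.72},{"tx":0,"ty":0,"tz":-0.6,"yaw":0,"grip":-0.72},{"tx":0,"ty":0,"tz":-1.4,"yaw":0,"grip":-0.72},{"tx":0,"ty":0,"tz":-1.6,"yaw":0,"grip":-1},{"tx":0,"ty":0,"tz":-1.6,"yaw":0,"grip":-1}]' 20| sed -n '1,2p;4,5p'; python3 ang.py 27
```

```text
time: 36.1
tcp_pos: [0.5754, 0.0635, 0.1338]
wrist_force: [-17.4, -0.4, 31.3]
time: 36.52
tcp_pos: [0.5674, 0.063, 0.1487]
wrist_force: [-4.0, 0.6, 5.6]
grip_width: 0.0088
scene 1058 grey in tray 99
top 1103 grey in tray 132
rect mm [-32. 122.] [110.  60.] 15.5
corners [[-93.0, 136.0], [-78.0, 78.0], [29.0, 108.0], [13.0, 165.0]]
u range -0.08494467236731483 0.02452606200330682 z 0.08002462283030531 0.15985101090591125
hull [[23.0, 130.0], [10.0, 158.0], [-6.0, 160.0], [-69.0, 129.0], [-85.0, 112.0], [-82.0, 94.0], [-70.0, 80.0], [19.0, 105.0]]
bar u -63 lat 16 z 163 F [-5.5  0.1  5.9] t 36.62 j [ 0.49  1.04 -1.33  2.25  1.81  1.11  1.25]
```

```bash

python3 -m jog '[{"tx":1.1,"ty":0,"tz":-0.1,"yaw":0,"grip":-1},{"tx":2.2,"ty":0,"tz":-0.1,"yaw":0,"grip":-1},{"tx":3.4,"ty":-0.1,"tz":0.1,"yaw":0,"grip":-1},{"tx":4.8,"ty":-0.1,"tz":0.3,"yaw":0,"grip":-1}]' 20| sed -n '1,2p;4,5p'; python3 ang.py 28
```

```text
time: 36.95
tcp_pos: [0.5272, 0.0643, 0.1245]
wrist_force: [-4.9, 1.2, 18.0]
grip_width: 0.0091
scene 1052 grey in tray 100
top 1352 grey in tray 121
rect mm [-32. 108.] [108. 155.] 76.5
corners [[-119.0, 74.0], [31.0, 37.0], [56.0, 142.0], [-94.0, 179.0]]
u range -0.11484412751051758 0.05437506867488282 z 0.04518569158599517 0.1546186959314978
hull [[53.0, 142.0], [-40.0, 154.0], [-115.0, 93.0], [-113.0, 80.0], [-3.0, 46.0], [33.0, 48.0]]
bar u -105 lat 14 z 138 F [-2.   0.2  5.7] t 37.05 j [ 0.45  1.09 -1.33  2.39  1.9   1.19  1.07]
```

```bash

python3 -m jog '[{"tx":1.4,"ty":0,"tz":-0.3,"yaw":0,"grip":-1},{"tx":3,"ty":0,"tz":-0.3,"yaw":0,"grip":-1},{"tx":4.5,"ty":0,"tz":0,"yaw":0,"grip":-1}]' 20| sed -n '1,2p;4,5p'; python3 ang.py 29
```

```text
time: 37.3
tcp_pos: [0.4855, 0.0676, 0.1042]
wrist_force: [-6.8, 1.9, 8.1]
grip_width: 0.0088
scene 988 grey in tray 101
top 1540 grey in tray 171
rect mm [-59.  81.] [111. 128.] 60.5
corners [[-143.0, 64.0], [-31.0, 1.0], [24.0, 97.0], [-88.0, 160.0]]
u range -0.12995141140927916 0.00992049354765765 z 0.04535741585986286 0.15469460607021512
hull [[10.0, 78.0], [-32.0, 129.0], [-83.0, 155.0], [-130.0, 80.0], [-111.0, 46.0], [-11.0, 46.0]]
bar u -148 lat 13 z 116 F [-6.8  1.7  8.5] t 37.4 j [ 0.39  1.14 -1.33  2.52  1.97  1.29  0.89]
```

```bash

python3 -m jog '[{"tx":0.9,"ty":0,"tz":0.2,"yaw":0,"grip":-1},{"tx":1.8,"ty":0,"tz":0.5,"yaw":0,"grip":-1},{"tx":2.7,"ty":0,"tz":0.9,"yaw":0,"grip":-1},{"tx":3.6,"ty":0,"tz":1.4,"yaw":0,"grip":-1}]' 20| sed -n '1,5p'; python3 ang.py 30
```

```text
time: 37.73
tcp_pos: [0.4693, 0.0697, 0.0722]
tcp_rot: [[-0.895, -0.007, 0.445], [0.021, 0.998, 0.058], [-0.445, 0.062, -0.893]]
wrist_force: [-4.3, -0.8, 2.4]
grip_width: 0.0091
scene 1050 grey in tray 104
top 1397 grey in tray 216
rect mm [-67. 112.] [124. 124.] 83.6
corners [[-136.0, 57.0], [-13.0, 43.0], [1.0, 166.0], [-122.0, 180.0]]
u range -0.13422267116130054 -0.010072352438451919 z 0.04509021347752329 0.169758681254081
hull [[-18.0, 47.0], [-10.0, 69.0], [-25.0, 169.0], [-115.0, 138.0], [-134.0, 63.0]]
bar u -161 lat 16 z 87 F [ 1.3 -0.5 -2.4] t 37.83 j [ 0.39  1.32 -1.47  2.56  1.93  1.53  0.92]
```

```bash

python3 -m jog '[{"tx":1.1,"ty":0,"tz":0.6,"yaw":0,"grip":-1},{"tx":2,"ty":0,"tz":1.4,"yaw":0,"grip":-1},{"tx":2.7,"ty":0,"tz":2.1,"yaw":0,"grip":-1},{"tx":3.2,"ty":0,"tz":2.7,"yaw":0,"grip":-1}]' 20| sed -n '1,5p'; python3 ang.py 31
```

```text
time: 38.17
tcp_pos: [0.4664, 0.0756, 0.0333]
tcp_rot: [[-0.899, -0.005, 0.437], [0.023, 0.998, 0.059], [-0.437, 0.063, -0.897]]
wrist_force: [-2.7, -1.8, 0.9]
grip_width: 0.0092
scene 1094 grey in tray 96
top 1029 grey in tray 208
rect mm [-70.  90.] [127.  59.] 0.1
corners [[-134.0, 120.0], [-134.0, 60.0], [-7.0, 60.0], [-7.0, 120.0]]
u range -0.13398239141012405 -0.006994939670264902 z 0.06026672610234107 0.11965751700513427
hull [[-19.0, 60.0], [-9.0, 114.0], [-134.0, 118.0], [-132.0, 77.0], [-118.0, 60.0]]
bar u -164 lat 20 z 47 F [-1.2 -1.3 -0.7] t 38.27 j [ 0.37  1.46 -1.47  2.56  1.99  1.64  0.93]
```

```bash

python3 -m jog '[{"tx":0.3,"ty":0,"tz":0.5,"yaw":0,"grip":-1},{"tx":0.4,"ty":0,"tz":0.7,"yaw":0,"grip":-1},{"tx":0.9,"ty":0,"tz":0.5,"yaw":0,"grip":-1},{"tx":1.5,"ty":0,"tz":0.2,"yaw":0,"grip":-1},{"tx":1.5,"ty":0,"tz":0.2,"yaw":0,"grip":-1}]' 20| sed -n '1,5p'; python3 ang.py 32 | grep -v rect
python3 - <<'E'
from h import *
for n in('scene','top'):
    d=np.load(f'pics/{n[0]}32.npy');P=world(n,d)
    k=(abs(P[...,0]-.54)<.08)&(abs(P[...,1]-.055)<.085)&(P[...,2]>.095)&(P[...,2]<.12)
    q=P[k];A=np.c_[q[:,:2],np.ones(len(q))]; 
    print(n,len(q),q.min(0).round(3),q.max(0).round(3),'z front/back',np.median(q[q[:,0]>.57][:,2]).round(4),np.median(q[q[:,0]<.51][:,2]).round(4))
E
```

```text
time: 38.68
tcp_pos: [0.464, 0.0783, 0.0245]
tcp_rot: [[-0.902, -0.002, 0.432], [0.025, 0.998, 0.057], [-0.431, 0.062, -0.9]]
wrist_force: [2.7, -1.9, -0.3]
grip_width: 0.0087
scene 1080 grey in tray 98
top 1009 grey in tray 206
corners [[-140.0, 61.0], [-15.0, 60.0], [-15.0, 118.0], [-140.0, 119.0]]
u range -0.13994672812128572 -0.015045187050273471 z 0.060167073061789145 0.11936240208568405
hull [[-18.0, 118.0], [-137.0, 119.0], [-140.0, 110.0], [-128.0, 80.0], [-72.0, 60.0], [-20.0, 81.0]]
bar u -167 lat 23 z 39 F [ 2.1 -0.9 -0. ] t 38.78 j [ 0.36  1.49 -1.47  2.56  2.    1.67  0.93]
scene 248 [ 0.46  -0.007  0.095] [0.611 0.139 0.12 ] z front/back 0.1029 0.1048
top 286 [ 0.465 -0.003  0.095] [0.612 0.139 0.12 ] z front/back 0.1066 0.1096
```

```bash

python3 -m jog '[{"tx":0,"ty":0,"tz":0,"yaw":0,"grip":-0.5},{"tx":0,"ty":0,"tz":0,"yaw":0,"grip":-0.5},{"tx":0,"ty":0,"tz":0,"yaw":0,"grip":-0.5},{"tx":0,"ty":0,"tz":-1,"yaw":0,"grip":-0.5},{"tx":0,"ty":0,"tz":-2,"yaw":0,"grip":-0.5}]' 20| sed -n '1,2p;4,5p'
python3 -m jog '[{"tx":0,"ty":0,"tz":-1.5,"yaw":0,"grip":-0.5},{"tx":0,"ty":0,"tz":-3,"yaw":0,"grip":-0.5},{"tx":0,"ty":0,"tz":-5,"yaw":0,"grip":-0.5},{"tx":0,"ty":0,"tz":-8,"yaw":0,"grip":-0.5},{"tx":0,"ty":0,"tz":-11,"yaw":0,"grip":-0.5}]' 20| sed -n '1,2p;4,5p'
python3 -m jog '[{"tx":0,"ty":2,"tz":-3,"yaw":0,"grip":-0.5},{"tx":0,"ty":5,"tz":-5,"yaw":0,"grip":-0.5},{"tx":0,"ty":8,"tz":-7,"yaw":0,"grip":-0.5},{"tx":0,"ty":11,"tz":-9,"yaw":0,"grip":-0.5},{"tx":0,"ty":14,"tz":-11,"yaw":0,"grip":-0.5}]' 20| sed -n '1,2p;4,5p'
python3 -m jog '[{"tx":0,"ty":3,"tz":-1,"yaw":0,"grip":-0.5},{"tx":0,"ty":6,"tz":-2,"yaw":0,"grip":-0.5},{"tx":0,"ty":9,"tz":-3,"yaw":0,"grip":-0.5},{"tx":0,"ty":12,"tz":-4,"yaw":0,"grip":-0.5},{"tx":0,"ty":12,"tz":-4,"yaw":0,"grip":-0.5}]' 20| sed -n '1,2p;4,5p'
python3 ang.py 33 | grep -v rect
python3 - <<'E'
from h import *
np.set_printoptions(precision=3,suppress=True)
im=cv2.imread('pics/t33.png');d=np.load('pics/t33.npy');P=world('top',d);hsv=cv2.cvtColor(im,cv2.COLOR_BGR2HSV)
rim=(abs(P[...,0]-.545)<.085)&(abs(P[...,1]-.055)<.085)&(abs(P[...,2]-.106)<.008);q=P[rim];print('rim',len(q),q.min(0),q.max(0),'z fr/bk',np.median(q[q[:,0]>.57][:,2]),np.median(q[q[:,0]<.51][:,2]))
c=(q.min(0)+q.max(0))/2
ins=(np.hypot(P[...,0]-c[0],P[...,1]-c[1])<.038)&(P[...,2]<.09);z=P[ins][:,2];print('inside pail z pct',len(z),np.percentile(z,[5,25,50,75,95]), 'V pct',np.percentile(hsv[...,2][ins],[5,50,95]))
f=np.array([.997,-.073,0]);l=np.array([.073,.997,0]);Q=P-np.array([.681,.038,0]);S=np.stack([Q@f,Q@l,P[...,2]],-1)
b=(abs(S[...,0])<.055)&(abs(S[...,1])<.085)&(hsv[...,1]<70)&(hsv[...,2]>70)&(P[...,2]>.0)
print('buckle px',b.sum(),S[b].min(0),S[b].max(0),'z pct',np.percentile(S[b][:,2],[5,50,95]),'px area mm2',(abs(S[...,0])<.05).sum())
for nm,bx,zz in(('label',(268,300,170,196),.05),('tape',(298,336,155,192),.048),('tin',(110,138,194,220),.054)):
    k=P[bx[2]:bx[3],bx[0]:bx[1]].reshape(-1,3);k=k[abs(k[:,2]-zz)<.012];print(nm,len(k),k.mean(0))
E
```

```text
time: 39.2
tcp_pos: [0.4613, 0.0785, 0.0417]
wrist_force: [-1.6, 0.8, -3.2]
grip_width: 0.0211
time: 39.62
tcp_pos: [0.4359, 0.0772, 0.1491]
wrist_force: [0.5, -0.3, 0.6]
grip_width: 0.0214
time: 40.03
tcp_pos: [0.3904, 0.2122, 0.2592]
wrist_force: [1.0, 0.1, -0.2]
grip_width: 0.0213
time: 40.45
tcp_pos: [0.3718, 0.3373, 0.3057]
wrist_force: [0.8, 2.4, -0.4]
grip_width: 0.0213
scene 1015 grey in tray 99
top 820 grey in tray 205
corners [[-135.0, 55.0], [-17.0, 55.0], [-17.0, 109.0], [-134.0, 110.0]]
u range -0.13460705199914952 -0.017165092541617043 z 0.055037545732649296 0.10974141861835451
hull [[-19.0, 93.0], [-60.0, 109.0], [-117.0, 109.0], [-134.0, 80.0], [-134.0, 55.0], [-45.0, 55.0], [-20.0, 72.0]]
bar u -276 lat 268 z 317 F [ 0.3 -0.1 -0.7] t 40.55 j [-0.17  0.65 -1.42  2.13  1.19  1.21  0.96]
rim 243 [ 0.482 -0.01   0.098] [0.613 0.13  0.114] z fr/bk 0.10443032230645377 0.10541204169233553
inside pail z pct 329 [-0.001  0.003  0.005  0.008  0.011] V pct [ 89. 181. 189.]
buckle px 390 [-0.055 -0.085  0.   ] [0.054 0.084 0.045] z pct [0.003 0.026 0.039] px area mm2 12610
label 281 [ 0.687 -0.19   0.05 ]
tape 386 [ 0.722 -0.304  0.047]
tin 134 [0.576 0.371 0.049]
```

```bash
python3 - <<'E'
from h import *
np.set_printoptions(precision=3,suppress=True)
im,d=shot('top','t34');P=world('top',d)
d0=np.load('pics/t0.npy');P0=world('top',d0)
df=(abs(P[...,2]-P0[...,2])>.006)&np.isfinite(P[...,2])&np.isfinite(P0[...,2])
m=cv2.morphologyEx((df*255).astype(np.uint8),cv2.MORPH_OPEN,np.ones((3,3),np.uint8))
n,l,s,c=cv2.connectedComponentsWithStats(m)
for i in range(1,n):
    if s[i,4]>8: q=P[l==i];print(s[i],q.mean(0),'x',q[:,0].min(),q[:,0].max(),'y',q[:,1].min(),q[:,1].max(),'zmax',np.nanmax(q[:,2]))
o=manip.get_obs();print(o['time'],o['wrist_force'].round(1),abs(o['qd']).max())
E
```

```text
[24  1  3  3  9] [ 1.965  1.364 -0.797] x 1.9526598569613631 1.9727082584562508 y 1.3536609003256836 1.3760329476658555 zmax -0.7802375291393937
[208   0   5   4  15] [ 1.723  0.204 -0.408] x 1.7139650687351748 1.730799772560976 y 0.19105358513694123 0.21511145629754833 zmax -0.3852576661656246
[199   3   3   3   9] [ 1.724  0.256 -0.432] x 1.7141663007723122 1.7322413994887498 y 0.2500742404365449 0.2648963689513546 zmax -0.41948407283810063
[8 4 3 3 9] [ 1.942  1.456 -0.797] x 1.9229058830363885 1.9548612432412904 y 1.4489157187298305 1.4622352585775324 zmax -0.7797737597955399
[206   7   3   3   9] [ 1.72   0.224 -0.457] x 1.712351705667545 1.72928054188308 y 0.21771184113637612 0.2320715879895294 zmax -0.44828581136744594
[35  8  3  4 12] [ 1.919  1.294 -0.8  ] x 1.909454393873455 1.9314109629247762 y 1.2818744072975503 1.3041670075482568 zmax -0.7872006693253488
[220   8   3   3   9] [ 1.856  0.185 -0.656] x 1.8326038213521414 1.8796986415563386 y 0.1822395880174653 0.1873624486654619 zmax -0.6239458609779489
[373  10   3   3   9] [ 1.971 -0.687 -0.799] x 1.9605842624458154 1.98
[... 8486 characters left out ...]
805490726248 zmax -0.7923748300575175
[429 330   4   3  12] [ 0.169 -0.953 -0.799] x 0.1637804945208317 0.17429437738978792 y -0.9637922006704386 -0.9397047678731079 zmax -0.7794448752492538
[   0  338   49   52 2250] [-0.031  0.969 -0.594] x -0.1725579118758545 0.06067363398315598 y 0.9509577801527617 1.2107505887139622 zmax -0.374654747559104
[269 367   4   5  16] [-0.03  -0.158 -0.701] x -0.03942676980738086 -0.019064176062026206 y -0.16471687400848864 -0.1505021087249779 zmax -0.6808466422697945
[  0 389   3   3   9] [-0.123  0.963 -0.432] x -0.1302555454662706 -0.11713415100115138 y 0.9575070130959241 0.9700850978130203 zmax -0.4231621965440846
40.6 [-0.3 -0.4 -1.7] 0.026691986136606026
```

```bash
python3 -c "
from station import manip
print(manip.job_done())"
```

```text
the job is handed in; nothing more can be done
None
```

I carried the pail by its bail to the front of the tray's near side, let go, and folded the bail back. I then took the tilting grip, with the gripper leaning back about 22°, and tipped the pail over the near edge to about 115° until it was empty. I stood it up again off the tray edge and bench, let go and backed the arm clear. The job was handed in at 40.6 s of the 72 s allowed.

**Last checks, from the cameras:**
- **Pail:** upright, with its rim level to about 1 mm and its front roughly 10–15 mm short of the tray. Only its floor shows inside (about 5 mm up).
- **Buckles:** one heap lies inside the tray's footprint, up to about 43 mm high, and nothing new is on the bench. I did not count the four one by one; I take them as all out because the pail is empty and its weight had dropped.
- **Label roll, tape roll and seal tin:** their measured positions are unchanged.
- **Arm:** hand well clear, wrist force near zero.

**What went less well:**
- **Jam while standing the pail up:** the fingers had slid too deep on the bar. Wrist force read up to about 100 N at the ends of moves (limit 120 N) before I backed off, and I have no readings in between.
- **Camera estimates of the tip angle:** these were rough, and some disagreed by 10–15°.
- **Where the pail stands:** it ended about 1–2 cm to the left of where I first set it.

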